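# Press the tray home and close the enclosure

## Task

Set the open enclosure in the nest of the hand press and turn the handwheel exactly one full revolution clockwise, so that the shuttle goes under the ram and comes back with the tray pressed down below the rim; leave the crank back at its pointer. Then take the lid from its rack, lay it flat on the bench with its grip up and let go of it, take it again by the grip and close the enclosure with it in the nest, fully home. Leave the jar, the screwdriver and the metal cup where they are.

Things in the scene. Friction and masses are not known exactly. Their poses are not given: they have to be found in the camera images.
- case_mid (a point): Open grey enclosure, 100 (its x) x 60 (its y) x 45 mm high, 250 g, walls 4 mm; lies on the bench, open side up; the long sides are free and can be gripped from above across its 60 mm. The point is its centre, 22.5 mm above its underside; z up.
- tray (a joint): The push-fit tray inside the enclosure, m it has been pressed down: about 0 at the start (its top stands 5 mm above the enclosure's rim, so the lid cannot seat), 0.0155 when the press has pushed it 10.5 mm below the rim. It takes about 6 N to push it and it stays where it is left.
- nest_floor (a point): Centre of the nest's floor on the press's shuttle, 30 mm above the bench: an aluminium plate with corner stops 10 mm tall that leave 105 (x) x 65 mm (y) between them, so the enclosure has 2.5 mm to spare at each side, either way round, its 100 mm along x. The middle 60 mm of the long sides is open for fingers. x is the shuttle's travel, towards the ram; z up.
- ram_foot (a point): Centre of the underside of the press's ram (36 x 36 mm foot), 130 mm along the nest's x from the nest, about 125 mm above the bench at rest. Its head and column are 70 mm wide and 220 mm tall and begin 105 mm from the nest's centre. A crank under the handwheel drives both: in one revolution the shuttle goes 130 mm under the ram and back while the ram comes 60 mm down and goes up.
- wheel_hub (a point): Centre of the upper face of the dark steel handwheel (156 mm across, lies level, 98 mm above the bench); it turns about the vertical through this point. It stands about 190 mm along +y of the nest.
- crank_mid (a point): Middle of the upright black crank handle on the handwheel, about 123 mm above the bench: cylinder 22 mm across and 48 mm tall (1 to 49 mm above the wheel's upper face), 60 mm from the hub axis, free to spin on its own pin, so a gripper can hold it and keep its own orientation while it goes round.
- wheel (a joint): Angle of the handwheel in rad: about 0 at the start, with the crank at the steel pointer on the press's wheel housing; grows clockwise seen from above; 6.283 after one revolution. It can be turned back only to -0.12 and on to 7.58. It needs about 5 to 15 N at the crank and stops where it is left.
- rack: Plywood lid rack, fixed on the bench: foot 70 x 100 mm, 8 mm thick, with two walls 22 mm tall (tops 30 mm above the bench) along its y and a 13 mm slot between them. Origin on the bench at its centre; its x points roughly back to the robot (within 0.3 rad), so the lid's grip faces the robot; at least 110 mm of bench beyond it is clear.
- lid_mid (a point): Grey lid, 104 (x) x 68 mm (y), 5 mm plate on a flat plug of 88 x 48 x 6 mm (11 mm in all), 90 g. Point: mid-thickness, 5.5 mm from the plug's underside; z points to the grip. It starts on a long edge in the rack's slot, 8 mm above the bench: y up, z along the rack's x, top edge 76 mm up, gripped there across the 11 mm. Seated, it is 22 mm above case_mid; plug play 2 mm a side.
- lid_grip (a point): Middle of the lid's grip, a bar 40 mm long (lid x), 14 mm wide (lid y) and 30 mm tall on the middle of the lid's upper face; the point is 20.5 mm from lid_mid along the lid's z, 15 mm above the upper face.
- jar: Clear jar with a black cap, 60 mm across and 60 mm tall; a bystander.
- driver: Screwdriver lying on the bench; a bystander.
- cup: Open metal cup, 64 mm across and 50 mm tall; a bystander.
There are look-alikes about, which are no part of the job. Leave any yellow look-alike of the part that bears case_mid alone. What is shaped like the part that bears lid_mid but purple is not meant.

How it is judged:
By the outcome, as a careful person would: the job done as asked, in the order asked, and still so for the second after the job is handed in, with the robot touching nothing.
It also fails if it takes over 72 s, if anything falls off the work surface, if the arm or the gripper's body presses on something with over 40 N, if the wrist force passes 120 N, or if a joint passes its speed limit or range.

## Robot

A 6-joint arm with a two-finger parallel gripper is mounted at the origin on the work surface. World frame = base frame: x ahead of the robot, y to its left, z up, the work surface at z = 0. Lengths are in m, angles in degrees, forces in N, time in s.
With the tool pointing down it reaches from about 0.25 to 0.725 m from the base axis. Payload 4 kg.
Tool frame: the origin (TCP) lies midway between the tips of the shut fingers; the grasp point (between the pads) lies 19 mm behind it; z points along the fingers, y is the line along which they close (so a half turn about z gives the same grasp; the last joint's range is limited). The gripper opens to 85 mm and grips with 20 to 120 N. Pads are 22 mm wide; open, the fingers measure 114 mm over their backs; the gripper's body (76 mm by 85 mm) begins 54 mm behind the grasp point. The pads swing forward as they close: fully open they stand 13 mm farther back than shut.
Start: joints at [-68.067, 13.785, 0.286, 76.501, 0, 90], TCP at [0.187, -0.464, 0.231] pointing down, gripper open.
Joint ranges: [-155.79, 155.79], [-60.16, 107.12], [-62.33, 73.08], [-114, 123.19], [-81.49, 82.49], [-180, 180]. Speed limits (degrees/s): [159.86, 159.86, 180, 180, 180, 180].

## Interface

Orientations are given as a 3x3 rotation matrix whose columns are the frame's x, y, z axes.
In Python, from workcell import bot, vision, finish_job gives the robot as it stands. The module is installed in compiled form; this text tells all that it offers.
- The arm moves only by the tool send_rows, never from a script. Its arguments are lists of equal length, an entry for each row: "offset": the shift along the tool's x, y, z in cm, a list of three; "angular": the turn, a rotation vector about the tool's x, y, z in degrees, a list of three; "gripper": the opening, from 0 (shut) to 1 (fully open). In form: {"offset": [[x, y, z], ...], "angular": [[wx, wy, wz], ...], "gripper": [gripper, ...]}. A call has 1 to 20 rows; each row is the pose to reach, as a shift and turn from the pose commanded when the call began, along the tool's axes at that moment; what a row does not reach only later rows make up. A row lasts 1/10 s, in which the tool goes at most 50 mm and 8.59 degrees, less where a joint would pass 70% of its speed; a pose out of reach is approached as far as the arm can. A call with a gripper value outside its range is refused whole. The fingers move at their own pace and stop on an object; "force" is the grip in N (left out, the last holds). Time passes only in rows, so rows that repeat a pose let the fingers close. It gives the time, the measured TCP pose, the force, the opening and the grip force at its end, in the units of the state.
- bot.get_state(): the state, without advancing time (a new reading comes with each control period).
- vision.get_image(name): name is "scene" or "top" or "wrist"; returns a dict with "color" (400x640x3 uint8, red, green, blue), "depth" (400x640 float32, m along the optical axis (not along the pixel's ray), 0 where there is no reading), "intrinsics" (3x3 intrinsics, pixels), "position" and "orientation" of the camera in the world; the wrist camera has in their place "hand_eye" (4x4, takes a point from camera to tool coordinates, whose origin is the TCP and whose axes are the flange's). Camera axes: x right, y down, z forward; pixel columns grow to the right and rows downward; lengths in m; the calibration is good to about 2 mm. A picture is of the moment at which its call begins: read the wrist's pose just before it.
- finish_job(): hands the job in; it is judged then, once.
The state is a dict: "clock": time; "qpos": joint angles; "qvel": joint speeds; "effort": joint torques, N m; "ee_pos": TCP position; "tool_rot": TCP orientation; "contact_force": force on the tool from outside, world axes, zero at the start; "wrist_torque": the same for the moment, N m; "gripper_width": finger opening in m; "finger_force": force on a finger pad.
Only numpy, scipy, OpenCV 4.12 (cv2) and the standard library are available. Lean on these libraries where they do the work, as an engineer would, in place of code of your own. Each camera call takes 0.05 s, during which the arm holds its last target. There are 200 camera calls.

## Working session

There is one attempt and no reset: what is moved stays moved. The work goes in short steps, Python scripts to look and compute and a tool call to move; the robot and the scene stay as the last step left them, time stands still between calls to the robot, and variables do not carry over. Pictures are saved under pics/ and viewed, at most 12 in all, crops included, and the job is handed in when it is done.

Besides the shell and the picture viewer there is one more tool, called after "Emit:" as name(argument=value, ...), one argument or row to a line, values as JSON. send_rows: Moves the arm, as the interface text tells. Its arguments: {"type":"object","properties":{"offset":{"type":"array","items":{"type":"array","items":{"type":"number"}}},"angular":{"type":"array","items":{"type":"array","items":{"type":"number"}}},"gripper":{"type":"array","items":{"type":"number"}},"force":{"type":"number"}},"required":["offset","angular","gripper"]}

```bash
mkdir -p pics; cat > h.py <<'E'
import numpy as np, cv2
from workcell import bot, vision
def grab(n):
    s=bot.get_state(); d=vision.get_image(n); d=dict(d)
    if 'hand_eye' in d:
        H=np.array(d['hand_eye']); R=np.array(s['tool_rot']); p=np.array(s['ee_pos'])
        d['orientation']=R@H[:3,:3]; d['position']=p+R@H[:3,3]
    return d
def ray(d,u,v):
    K=np.array(d['intrinsics']); r=np.array([(u-K[0,2])/K[0,0],(v-K[1,2])/K[1,1],1.])
    return np.array(d['position']),np.array(d['orientation'])@r
def onz(d,u,v,z):
    o,r=ray(d,u,v); return o+r*(z-o[2])/r[2]
def cloud(d):
    K=np.array(d['intrinsics']); v,u=np.mgrid[0:400,0:640]; Z=d['depth']
    P=np.stack([(u-K[0,2])/K[0,0]*Z,(v-K[1,2])/K[1,1]*Z,Z],-1)
    return P@np.array(d['orientation']).T+np.array(d['position'])
def save(d,n): cv2.imwrite('pics/'+n,cv2.cvtColor(np.ascontiguousarray(d['color']),cv2.COLOR_RGB2BGR))
E
python3 - <<'E'
from h import *
import pickle
for n in('scene','top'):
    d=grab(n); save(d,n+'0.png'); pickle.dump(d,open(n+'0.pkl','wb')); print(n,d['position'],d['orientation'],d['intrinsics'])
print(bot.get_state())
E
```

```text
scene [1.45564262 0.28337328 0.94165134] [[-0.33517076  0.61064787 -0.71747455]
 [ 0.94212923  0.21134148 -0.26024469]
 [-0.00728574 -0.76318016 -0.64614469]] [[452.26016722   0.         312.86674921]
 [  0.         452.26016722 194.78459442]
 [  0.           0.           1.        ]]
top [ 0.31098951 -0.05995013  1.26420473] [[-0.02420781 -0.98210562  0.18676868]
 [-0.99950783  0.02750548  0.01508491]
 [-0.01995213 -0.18631159 -0.9822881 ]] [[479.24072395   0.         315.59496083]
 [  0.         479.24072395 200.39438601]
 [  0.           0.           1.        ]]
{'clock': 0.1, 'qpos': array([-6.80662739e+01,  1.38286848e+01,  2.20385653e-01,  7.65005505e+01,
       -1.75209952e-04,  9.00004612e+01]), 'qvel': array([-0.0865331 , -0.14295725,  0.16610921, -0.04295358,  0.04394913,
       -0.02385622]), 'effort': array([ 2.08554275e-04, -3.73136187e+01,  2.53010738e+01,  1.08540547e-02,
        2.25547257e-05,  2.15590042e-06]), 'ee_pos': array([ 0.18655444, -0.46328306,  0.23048799]), 'tool_rot': array([[ 9.27619545e-01,  3.73525731e-01, -7.12470573e-04],
       [ 3.73526410e-01, -9.27617874e-01,  1.76112944e-03],
       [-3.07327662e-06, -1.89978467e-03, -9.99998195e-01]]), 'contact_force': array([ 0.10749844,  0.27546536, -0.19412144]), 'wrist_torque': array([-0.02364357, -0.00204798, -0.02140645]), 'finger_force': 0.0, 'gripper_width': 0.08522346246051006}
```

View pics/top0.png

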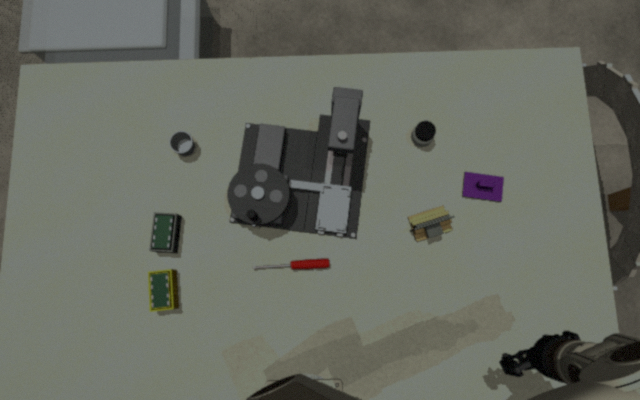

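View pics/scene0.png

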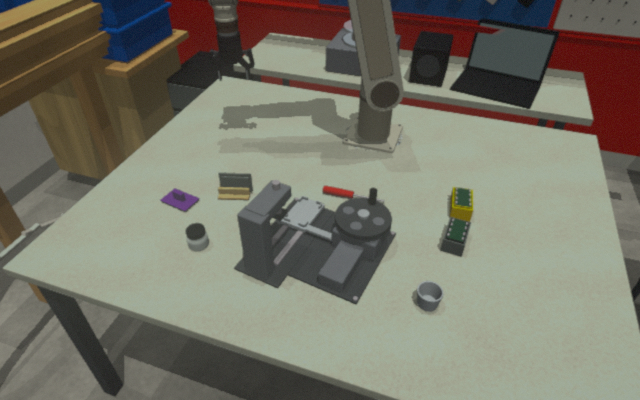

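The top view shows the grey case at (165,232), with the yellow look-alike at (163,290). The lid and rack are at (432,225), and the purple look-alike lid is at (483,187). The nest is at (334,208), the hub at (258,193) and the crank at (253,215). The scene view agrees: grey case (457,236), yellow case (461,203), lid (236,182), purple lid (180,199). I'm choosing the grey case and the grey lid. Next I'll measure the points and check a crop.

```bash
python3 - <<'E'
from h import *
import pickle
T=pickle.load(open('top0.pkl','rb'));S=pickle.load(open('scene0.pkl','rb'))
np.set_printoptions(precision=4,suppress=True)
for n,D,pts in(('top',T,[(165,232),(163,290),(334,208),(258,193),(253,215),(432,235),(432,217),(483,187),(342,136),(425,130),(183,143),(310,264)]),('scene',S,[(457,236),(461,203),(304,211),(364,213),(373,195),(236,182),(276,185)])):
    C=cloud(D)
    for u,v in pts: print(n,(u,v),C[v,u])
# green trays
for n,D in(('top',T),('scene',S)):
    h=cv2.cvtColor(np.ascontiguousarray(D['color']),cv2.COLOR_RGB2HSV)
    m=cv2.inRange(h,(60,60,20),(95,255,255))
    k,l,st,ce=cv2.connectedComponentsWithStats(m)
    for i in range(1,k):
        if st[i,4]>60:
            c=cv2.minAreaRect(np.argwhere(l==i)[:,::-1].astype(np.float32)); print(n,'green',ce[i],st[i,4],c, onz(D,*ce[i],.05))
a=cv2.resize(cv2.cvtColor(np.ascontiguousarray(T['color'][110:300,130:500]),cv2.COLOR_RGB2BGR),None,fx=2.1,fy=2.1,interpolation=cv2.INTER_CUBIC)
a=cv2.convertScaleAbs(a,alpha=1.6,beta=10);cv2.imwrite('pics/crop1.png',a)
E
```

```text
top (165, 232) [ 0.311  -0.06    1.2642]
top (163, 290) [0.3241 0.3476 0.0473]
top (334, 208) [ 0.5243 -0.0886  0.0286]
top (258, 193) [0.5536 0.0997 0.1072]
top (253, 215) [0.4918 0.1056 0.1506]
top (432, 235) [ 0.4446 -0.3342  0.0485]
top (432, 217) [ 0.4933 -0.3415  0.0306]
top (483, 187) [ 0.5693 -0.4803  0.0288]
top (342, 136) [ 0.6507 -0.1067  0.2385]
top (425, 130) [ 0.7199 -0.3327  0.0589]
top (183, 143) [0.7217 0.3207 0.0041]
top (310, 264) [ 0.3807 -0.0226  0.0263]
scene (457, 236) [0.4988 0.3572 0.0478]
scene (461, 203) [0.3594 0.3535 0.052 ]
scene (304, 211) [ 0.5194 -0.0851  0.0267]
scene (364, 213) [0.5555 0.1045 0.1069]
scene (373, 195) [0.5054 0.1151 0.1339]
scene (236, 182) [ 0.482  -0.3291  0.0462]
scene (276, 185) [ 0.6626 -0.1018  0.2324]
top green [162.083  231.3363] 446 ((162.51829528808594, 231.83535766601562), (17.337751388549805, 33.792049407958984), 6.34019136428833) [0.4721 0.3543 0.05  ]
top green [159.3252 289.8215] 409 ((159.49591064453125, 289.9549255371094), (31.14429473876953, 14.938397407531738), 84.80557250976562) [0.3247 0.3559 0.05  ]
scene green [462.9177 196.8671] 158 ((462.5, 197.0), (16.0, 11.0), 90.0) [0.3264 0.3563 0.05  ]
scene green [457.0653 230.0041] 245 ((457.12847900390625, 229.738525390625), (15.8041353225708, 19.73122215270996), 16.699243545532227) [0.4772 0.3547 0.05  ]
```

View pics/crop1.png

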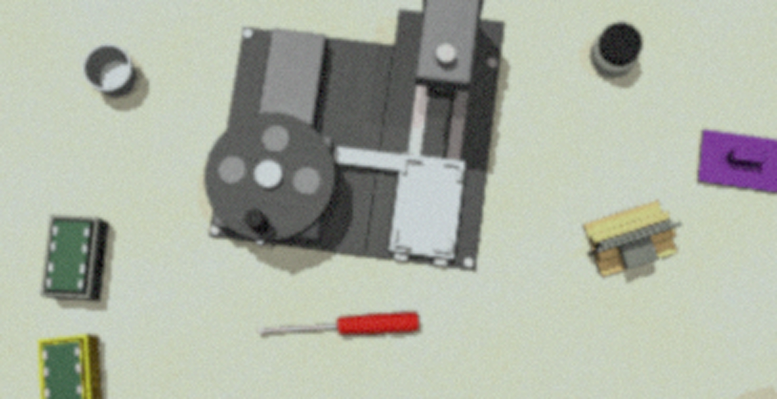

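The crop confirms it: the grey-walled case with its green tray is at crop (75,257), and the grey lid is standing in the plywood rack at (632,240). The yellow and purple ones are the look-alikes. Next I'll measure with the wrist camera.

```bash
cat >> h.py <<'E'
from scipy.spatial.transform import Rotation as Ro
np.set_printoptions(precision=4,suppress=True)
def down(deg):
    """tool z down, tool y (closing line) at world azimuth deg"""
    a=np.radians(deg); y=np.array([np.cos(a),np.sin(a),0]); z=np.array([0,0,-1.]); return np.stack([np.cross(y,z),y,z],1)
def rel(p,R=None,q=None,R0=None,pr=True):
    s=bot.get_state(); p0=np.array(s['ee_pos']) if q is None else np.array(q); R0=np.array(s['tool_rot']) if R0 is None else R0
    o=R0.T@(np.array(p)-p0)*100; w=np.zeros(3) if R is None else Ro.from_matrix(R0.T@R).as_rotvec(degrees=True)
    if pr: print('off',o.round(2),'ang',w.round(2),'rows',max(np.linalg.norm(o)/5,np.linalg.norm(w)/8.59).round(1))
    return o,w
E
python3 - <<'E'
from h import *
d=grab('wrist'); print(d['hand_eye'],d['intrinsics'])
rel([.38,-.33,.40],down(-90+15));rel([.38,-.33,.40],down(-90))
E
```

```text
[[ 0.0003 -0.9583 -0.2858  0.073 ]
 [ 1.      0.0005 -0.0009  0.0005]
 [ 0.001  -0.2858  0.9583 -0.1414]
 [ 0.      0.      0.      1.    ]] [[295.4606   0.     323.2503]
 [  0.     295.4606 200.3976]
 [  0.       0.       1.    ]]
off [ 22.92  -5.17 -16.93] ang [-0.09  0.01  6.93] rows 5.8
off [ 22.92  -5.17 -16.93] ang [-0.09  0.02 21.93] rows 5.8
```

Emit:
send_rows(
  offset=[
    [20, -10, -2],
    [27, -7, -2],
    [27, -7, -2],
    [27, -7, -2],
    [27, -7, -2],
    [27, -7, -2],
    [27, -7, -2],
    [27, -7, -2],
  ],
  angular=[
    [0, 0, 22],
    [0, 0, 22],
    [0, 0, 22],
    [0, 0, 22],
    [0, 0, 22],
    [0, 0, 22],
    [0, 0, 22],
    [0, 0, 22],
  ],
  gripper=[1, 1, 1, 1, 1, 1, 1, 1],
)

```text
clock: 0.95
ee_pos: [0.4115, -0.2972, 0.2508]
tool_rot: [[1.0, 0.002, -0.001], [0.002, -1.0, 0.0], [-0.001, -0.0, -1.0]]
contact_force: [0.3, -0.1, 0.5]
gripper_width: 0.0855
finger_force: 0.0
```

```bash
python3 - <<'E'
from h import *
import pickle
d=grab('wrist'); save(d,'rack.png'); pickle.dump(d,open('rack.pkl','wb'))
print(bot.get_state()['ee_pos'])
rel([.50,-.06,.32],down(-90))
E
```

```text
[ 0.4107 -0.2978  0.2508]
off [  8.91 -23.79  -6.92] ang [-0.02  0.08 -0.03] rows 5.3
```

View pics/rack.png

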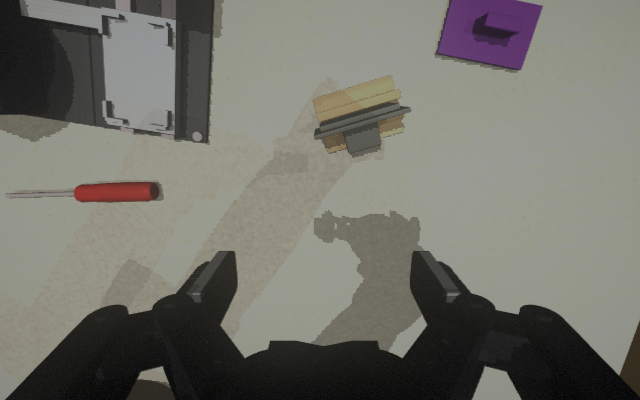

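The wrist view shows the rack and lid at (362,118), grip (362,138) facing the robot, the empty nest at (138,72) and the purple lid at (492,32).

Emit:
send_rows(
  offset=[
    [2, -24, -1],
    [2, -24, -1],
    [2, -24, -1],
    [2, -24, -1],
    [2, -24, -1],
    [2, -24, -1],
    [2, -24, -1],
  ],
  angular=[
    [0, 0, 0],
    [0, 0, 0],
    [0, 0, 0],
    [0, 0, 0],
    [0, 0, 0],
    [0, 0, 0],
    [0, 0, 0],
  ],
  gripper=[1, 1, 1, 1, 1, 1, 1],
)

```text
clock: 1.7
ee_pos: [0.4308, -0.0586, 0.2613]
tool_rot: [[1.0, -0.001, -0.0], [-0.001, -1.0, -0.001], [-0.0, 0.001, -1.0]]
contact_force: [0.2, 0.3, 0.7]
gripper_width: 0.0851
finger_force: 0.0
```

```bash
python3 - <<'E'
from h import *
import pickle
d=grab('wrist'); save(d,'nest.png'); pickle.dump(d,open('nest.pkl','wb'))
print(bot.get_state()['ee_pos'])
E
```

```text
[ 0.4308 -0.0593  0.2612]
```

Emit:
send_rows(
  offset=[
    [-4, -35, 4],
    [-4, -35, 4],
    [-4, -35, 4],
    [-4, -35, 4],
    [-4, -35, 4],
    [-4, -35, 4],
    [-4, -35, 4],
    [-4, -35, 4],
    [-4, -35, 4],
  ],
  angular=[
    [0, 0, 0],
    [0, 0, 0],
    [0, 0, 0],
    [0, 0, 0],
    [0, 0, 0],
    [0, 0, 0],
    [0, 0, 0],
    [0, 0, 0],
    [0, 0, 0],
  ],
  gripper=[1, 1, 1, 1, 1, 1, 1, 1, 1],
)

```text
clock: 2.65
ee_pos: [0.4089, 0.0347, 0.2278]
tool_rot: [[0.998, 0.056, -0.003], [0.056, -0.998, 0.04], [-0.001, -0.04, -0.999]]
contact_force: [0.6, 0.2, -0.5]
gripper_width: 0.0851
finger_force: 0.0
```

```bash
python3 - <<'E'
from h import *
import pickle
d=grab('wrist'); save(d,'case.png'); pickle.dump(d,open('case.pkl','wb'))
print(bot.get_state()['ee_pos'])
C=cloud(d)
x,y,z=C[...,0],C[...,1],C[...,2]
m=((abs(x-.475)<.09)&(abs(y-.36)<.07)&(z>.035)&(z<.065))
P=C[m]; print(len(P),np.percentile(P[:,2],[5,25,50,75,95]),P.min(0),P.max(0))
r=cv2.minAreaRect((P[:,:2]*1000).astype(np.float32));print(r)
g=cv2.inRange(cv2.cvtColor(np.ascontiguousarray(d['color']),cv2.COLOR_RGB2HSV),(60,60,10),(95,255,255))>0
G=C[g&m];print('green',len(G),np.median(G,0),cv2.minAreaRect((G[:,:2]*1000).astype(np.float32)))
N=pickle.load(open('nest.pkl','rb'))
a=np.vstack([cv2.resize(np.ascontiguousarray(k['color'][0:220]),(800,275)) for k in(N,d)])
cv2.imwrite('pics/two.png',cv2.convertScaleAbs(a[...,::-1],alpha=1.7))
E
```

```text
[0.4087 0.0347 0.2276]
5731 [0.0388 0.0444 0.048  0.0488 0.05  ] [0.4196 0.3176 0.035 ] [0.5237 0.3869 0.0522]
((471.7173156738281, 352.57061767578125), (63.239288330078125, 100.23339080810547), 85.72498321533203)
green 2728 [0.4739 0.3533 0.0485] ((471.6300048828125, 353.21246337890625), (45.92131042480469, 84.1601333618164), 85.37047576904297)
```

View pics/two.png

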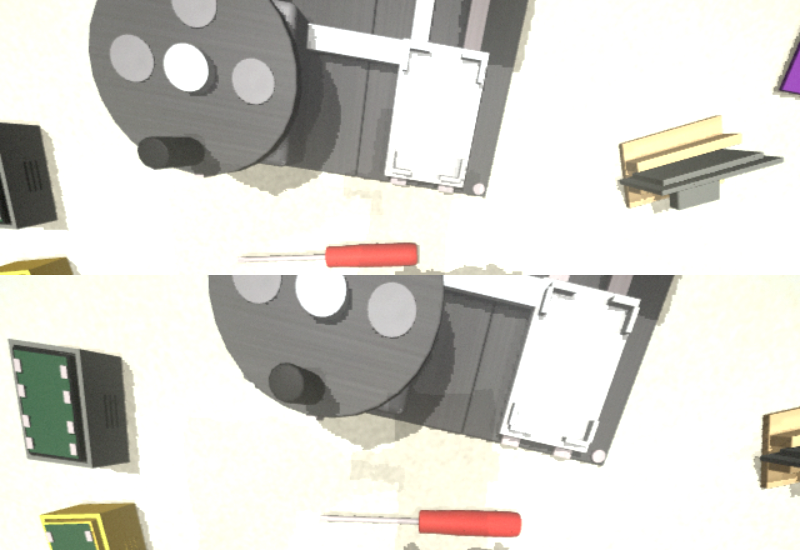

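The crank's black top is at (155,152) in the upper panel, with the case at left and the nest at (440,115). The last move stopped short because joint 6 hit its range limit. I'll use the half-turned tool from here.

```bash
python3 - <<'E'
from h import *
print(bot.get_state()['qpos'])
rel([.45,.2,.25],down(0))
E
```

```text
[  3.1617   3.7483 -12.3207  74.016    2.2948 179.9394]
off [  5.05 -16.34  -1.59] ang [ -1.9   -1.67 -86.77] rows 10.1
```

Emit:
send_rows(
  offset=[
    [5, -16, -2],
    [5, -16, -2],
    [5, -16, -2],
    [5, -16, -2],
    [5, -16, -2],
    [5, -16, -2],
    [5, -16, -2],
    [5, -16, -2],
    [5, -16, -2],
    [5, -16, -2],
    [5, -16, -2],
  ],
  angular=[
    [-2, -1.5, -87],
    [-2, -1.5, -87],
    [-2, -1.5, -87],
    [-2, -1.5, -87],
    [-2, -1.5, -87],
    [-2, -1.5, -87],
    [-2, -1.5, -87],
    [-2, -1.5, -87],
    [-2, -1.5, -87],
    [-2, -1.5, -87],
    [-2, -1.5, -87],
  ],
  gripper=[1, 1, 1, 1, 1, 1, 1, 1, 1, 1, 1],
)

```text
clock: 3.8
ee_pos: [0.4498, 0.1967, 0.2543]
tool_rot: [[-0.005, 1.0, 0.004], [1.0, 0.005, 0.001], [0.001, 0.004, -1.0]]
contact_force: [-0.2, -0.5, -0.9]
gripper_width: 0.0854
finger_force: 0.0
```

```bash
python3 - <<'E'
from h import *
print(bot.get_state()['ee_pos'])
rel([.53,.353,.2],down(86))
E
```

```text
[0.4498 0.1967 0.2543]
off [15.58  8.08  5.47] ang [  0.21   0.11 -85.7 ] rows 10.0
```

Emit:
send_rows(
  offset=[
    [15.5, 8, 5],
    [15.5, 8, 5],
    [15.5, 8, 5],
    [15.5, 8, 5],
    [15.5, 8, 5],
    [15.5, 8, 5],
    [15.5, 8, 5],
    [15.5, 8, 5],
    [15.5, 8, 5],
    [15.5, 8, 5],
    [15.5, 8, 5],
    [15.5, 8, 5],
  ],
  angular=[
    [0.2, 0.1, -85.7],
    [0.2, 0.1, -85.7],
    [0.2, 0.1, -85.7],
    [0.2, 0.1, -85.7],
    [0.2, 0.1, -85.7],
    [0.2, 0.1, -85.7],
    [0.2, 0.1, -85.7],
    [0.2, 0.1, -85.7],
    [0.2, 0.1, -85.7],
    [0.2, 0.1, -85.7],
    [0.2, 0.1, -85.7],
    [0.2, 0.1, -85.7],
  ],
  gripper=[1, 1, 1, 1, 1, 1, 1, 1, 1, 1, 1, 1],
)

```text
clock: 5.0
ee_pos: [0.5293, 0.352, 0.2045]
tool_rot: [[-0.997, 0.075, -0.0], [0.075, 0.997, -0.0], [0.0, -0.0, -1.0]]
contact_force: [-0.3, -0.3, -0.3]
gripper_width: 0.0854
finger_force: 0.0
```

```bash
python3 - <<'E'
from h import *
import pickle
d=grab('wrist'); save(d,'case2.png'); pickle.dump(d,open('case2.pkl','wb'))
print(bot.get_state()['ee_pos'])
C=cloud(d)
x,y,z=C[...,0],C[...,1],C[...,2]
for lo in(.035,.04,.042):
    m=((abs(x-.475)<.08)&(abs(y-.355)<.06)&(z>lo)&(z<.065)); P=C[m]
    print(len(P),np.percentile(P[:,2],[5,25,50,75,95]),cv2.minAreaRect((P[:,:2]*1000).astype(np.float32)))
g=cv2.inRange(cv2.cvtColor(np.ascontiguousarray(d['color']),cv2.COLOR_RGB2HSV),(60,60,10),(95,255,255))>0
G=C[g&m];print('green',len(G),np.median(G,0),cv2.minAreaRect((G[:,:2]*1000).astype(np.float32)))
E
```

```text
[0.5293 0.352  0.2046]
6005 [0.0426 0.0452 0.0478 0.0485 0.0495] ((471.9176940917969, 353.3545837402344), (60.095703125, 100.09394836425781), 85.44133758544922)
5847 [0.043  0.0466 0.0479 0.0486 0.0495] ((471.9176940917969, 353.3545837402344), (60.095703125, 100.09394836425781), 85.44133758544922)
5787 [0.0432 0.0467 0.0479 0.0486 0.0495] ((471.9733581542969, 353.35015869140625), (60.095703125, 99.98226165771484), 85.44133758544922)
green 44 [0.4445 0.3421 0.0482] ((452.9280090332031, 345.022216796875), (48.46392822265625, 17.29846954345703), 10.16799259185791)
```

View pics/case2.png

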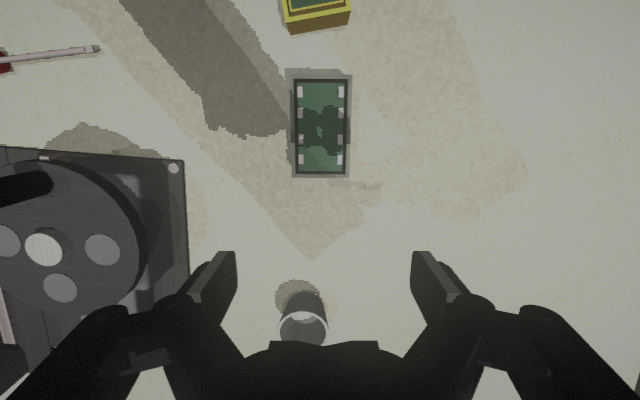

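The grey case is in plain view at (320,125). It measures 60.1 x 100.1 mm with its tray top at about 49 mm, which matches the description. Now the grasp.

```bash
python3 - <<'E'
from h import *
rel([.472,.3534,.09],down(85.44));rel([.472,.3534,.006],down(85.44))
E
```

```text
off [ 5.73 -0.28 11.46] ang [-0.   -0.01  0.3 ] rows 2.6
off [ 5.73 -0.28 19.86] ang [-0.   -0.01  0.3 ] rows 4.1
```

Emit:
send_rows(
  offset=[
    [3, -0.2, 4],
    [5.73, -0.28, 8],
    [5.73, -0.28, 11.5],
    [5.73, -0.28, 15],
    [5.73, -0.28, 18.5],
    [5.73, -0.28, 19.8],
    [5.73, -0.28, 19.8],
    [5.73, -0.28, 19.8],
  ],
  angular=[
    [0, 0, 0.3],
    [0, 0, 0.3],
    [0, 0, 0.3],
    [0, 0, 0.3],
    [0, 0, 0.3],
    [0, 0, 0.3],
    [0, 0, 0.3],
    [0, 0, 0.3],
  ],
  gripper=[1, 1, 1, 1, 1, 1, 1, 0.9],
)

```text
clock: 5.85
ee_pos: [0.4729, 0.3539, 0.0079]
tool_rot: [[-0.997, 0.077, 0.001], [0.077, 0.997, 0.001], [-0.001, 0.001, -1.0]]
contact_force: [0.5, 0.8, 1.1]
gripper_width: 0.0769
finger_force: 0.0
```

Emit:
send_rows(
  offset=[
    [0, 0, 0],
    [0, 0, 0],
    [0, 0, 0],
    [0, 0, 0],
    [0, 0, 0],
    [0, 0, 0],
  ],
  angular=[
    [0, 0, 0],
    [0, 0, 0],
    [0, 0, 0],
    [0, 0, 0],
    [0, 0, 0],
    [0, 0, 0],
  ],
  gripper=[0.5, 0.5, 0.5, 0.5, 0.5, 0.5],
  force=40,
)

```text
clock: 6.45
ee_pos: [0.4736, 0.3543, 0.0091]
tool_rot: [[-0.997, 0.076, 0.004], [0.076, 0.997, 0.002], [-0.004, 0.003, -1.0]]
contact_force: [0.0, -0.4, 6.0]
gripper_width: 0.0594
finger_force: 46.0
```

```bash
python3 - <<'E'
from h import *
import pickle
s=bot.get_state();print(s['ee_pos'],s['gripper_width'],s['finger_force'],s['contact_force'],s['qpos'])
# nest from earlier view(s)
for n in('nest','case','rack'):
    N=pickle.load(open(n+'.pkl','rb')); C=cloud(N); v,u=np.mgrid[0:400,0:640]
    b=N['color'].min(2).astype(int)
    x,y,z=C[...,0],C[...,1],C[...,2]
    m=(abs(x-.525)<.075)&(abs(y+.09)<.055)&(z>.022)&(z<.05)
    P=C[m]; print(n,len(P),np.percentile(P[:,2],[5,50,95]))
    for lo,hi in((.022,.034),(.036,.048)):
        Q=C[m&(z>lo)&(z<hi)]
        if len(Q)>5: print(lo,len(Q),cv2.minAreaRect((Q[:,:2]*1000).astype(np.float32)))
    w=(abs(x-.55)<.1)&(abs(y-.1)<.1)
    Q=C[w&(z>.088)&(z<.106)];c,r=cv2.minEnclosingCircle((Q[:,:2]*1000).astype(np.float32)); print('wheel',c,r,np.median(Q[:,2]))
    Q=C[w&(z>.135)&(z<.155)]
    if len(Q)>3: print('crank',len(Q),cv2.minEnclosingCircle((Q[:,:2]*1000).astype(np.float32)),np.percentile(Q[:,2],[50,95]))
E
```

```text
[0.4736 0.3543 0.0091] 0.05944692987517248 45.988327860832214 [ 0.0015 -0.41    5.9914] [36.8089 34.1015 -3.988  51.6472 -0.0209 41.1825]
nest 7772 [0.0275 0.0289 0.0382]
0.022 7208 ((527.3360595703125, -76.57609558105469), (102.6588134765625, 124.19556427001953), 81.07791137695312)
0.036 530 ((525.508544921875, -87.7297592163086), (73.01671600341797, 112.9412612915039), 81.03379821777344)
wheel (552.9232177734375, 100.0920181274414) 79.10022735595703 0.09711928465394198
crank 695 ((495.8083190917969, 109.73345947265625), 11.034850120544434) [0.1456 0.147 ]
case 10500 [0.0273 0.0288 0.0381]
0.022 9631 ((527.3002319335938, -77.18653869628906), (101.91374206542969, 124.51658630371094), 81.47235870361328)
0.036 771 ((525.6407470703125, -87.77996826171875), (73.70491027832031, 113.11651611328125), 81.00858306884766)
wheel (551.8328247070312, 99.74713897705078) 77.79576873779297 0.09700605776389948
crank 836 ((495.75213623046875, 110.22684478759766), 10.96373176574707) [0.1457 0.1469]
rack 9052 [0.0275 0.0292 0.0386]
0.022 8224 ((527.0780639648438, -77.07305145263672), (103.45701599121094, 124.14258575439453), 81.13996124267578)
0.036 718 ((525.4351806640625, -87.75110626220703), (74.70902252197266, 113.15296173095703), 81.2033462524414)
wheel (0.0, 0.0) 0.0 nan
  return _methods._mean(a, axis=axis, dtype=dtype,
  ret = ret.dtype.type(ret / rcount)
```

Gripped: width 59.4 mm and the force is good. The nest measures 73.7 x 113 mm over its stops at (525.6, -87.8), with its y axis at 81.0°. I'll lift and check how the case sits in the hand.

Emit:
send_rows(
  offset=[
    [0, 0, -4],
    [0, 0, -9],
    [0, 0, -14],
    [0, 0, -19],
    [0, 0, -19],
    [0, 0, -19],
  ],
  angular=[
    [0, 0, 0],
    [0, 0, 0],
    [0, 0, 0],
    [0, 0, 0],
    [0, 0, 0],
    [0, 0, 0],
  ],
  gripper=[0.5, 0.5, 0.5, 0.5, 0.5, 0.5],
)

```text
clock: 7.05
ee_pos: [0.4725, 0.3537, 0.1983]
tool_rot: [[-0.997, 0.076, 0.003], [0.076, 0.997, 0.002], [-0.003, 0.002, -1.0]]
contact_force: [-0.3, -0.1, -5.3]
gripper_width: 0.0596
finger_force: 46.1
```

```bash
python3 - <<'E'
from h import *
import pickle
d=grab('wrist'); save(d,'held.png'); pickle.dump(d,open('held.pkl','wb'))
s=bot.get_state();R=np.array(s['tool_rot']);p=np.array(s['ee_pos']);print(p,s['gripper_width'],s['contact_force'])
C=(cloud(d)-p)@R  # tool frame
x,y,z=C[...,0],C[...,1],C[...,2]
m=(x>.02)&(x<.08)&(abs(y)<.045)&(z>-.06)&(z<.02)&(d['depth']>0)
Q=C[m]
for c in range(-30,31,10):
    k=Q[(abs(Q[:,1]*1000-c)<4)]
    if len(k): print(c,len(k),k[:,0].max(),np.median(k[k[:,0]>k[:,0].max()-.004][:,2]),k[:,2].min())
k=Q[Q[:,0]>.04];print('y range',k[:,1].min(),k[:,1].max())
rel([.5256,-.0877,.2],down(81.0))
E
```

```text
[0.4713 0.3528 0.196 ] 0.059236158591509845 [-0.2194 -0.4477 -4.3894]
-30 823 0.05074782261345442 -0.032787882243974775 -0.03914357631523398
-20 1904 0.05085573664573581 -0.03175220774141028 -0.04449349844259846
-10 2063 0.050886289138402464 -0.03194624236096397 -0.04331923054508974
0 2051 0.05090469089180116 -0.03158543712043024 -0.042989635556795226
10 2064 0.05081453790533404 -0.03194922638093736 -0.04313691095243306
20 2051 0.05082939986365287 -0.03209075499395491 -0.044164002928281425
30 1248 0.050859383653689486 -0.03175306071477625 -0.03865434227141696
y range -0.029527815963381162 0.03080430446439843
off [ -8.76 -43.51  -0.38] ang [-0.05 -0.06  4.64] rows 8.9
```

View pics/held.png

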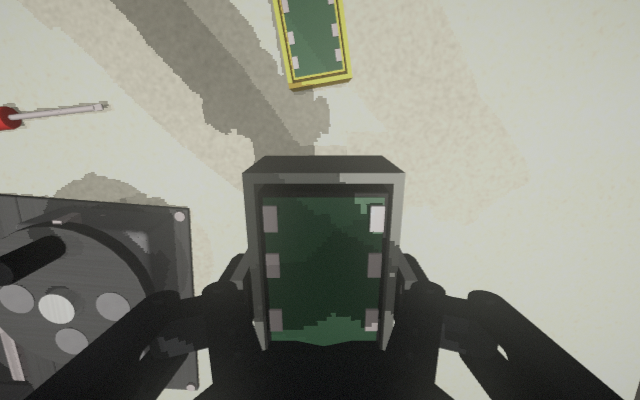

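The case is held squarely, centred within 1 mm, with its rim edge at row ~165. Carrying it over the nest.

Emit:
send_rows(
  offset=[
    [-8.7, -43.6, -0.4],
    [-8.7, -43.6, -0.4],
    [-8.7, -43.6, -0.4],
    [-8.7, -43.6, -0.4],
    [-8.7, -43.6, -0.4],
    [-8.7, -43.6, -0.4],
    [-8.7, -43.6, -0.4],
    [-8.7, -43.6, -0.4],
    [-8.7, -43.6, -0.4],
    [-8.7, -43.6, -0.4],
    [-8.7, -43.6, -0.4],
    [-8.7, -43.6, -0.4],
    [-8.7, -43.6, -0.4],
  ],
  angular=[
    [0, 0, 4.6],
    [0, 0, 4.6],
    [0, 0, 4.6],
    [0, 0, 4.6],
    [0, 0, 4.6],
    [0, 0, 4.6],
    [0, 0, 4.6],
    [0, 0, 4.6],
    [0, 0, 4.6],
    [0, 0, 4.6],
    [0, 0, 4.6],
    [0, 0, 4.6],
    [0, 0, 4.6],
  ],
  gripper=[0.5, 0.5, 0.5, 0.5, 0.5, 0.5, 0.5, 0.5, 0.5, 0.5, 0.5, 0.5, 0.5],
)

```text
clock: 8.4
ee_pos: [0.525, -0.0866, 0.1997]
tool_rot: [[-0.988, 0.153, -0.002], [0.153, 0.988, 0.001], [0.002, 0.0, -1.0]]
contact_force: [-0.0, -0.4, -3.8]
gripper_width: 0.0595
finger_force: 46.6
```

```bash
python3 - <<'E'
from h import *
print(bot.get_state()['ee_pos'])
rel([.5263,-.0884,.065],down(81.0))
E
```

```text
[ 0.525  -0.0866  0.1997]
off [-0.18 -0.16 13.47] ang [ 0.02 -0.12  0.17] rows 2.7
```

Emit:
send_rows(
  offset=[
    [-0.18, -0.16, 4],
    [-0.18, -0.16, 8],
    [-0.18, -0.16, 11],
    [-0.18, -0.16, 13.4],
    [-0.18, -0.16, 13.4],
    [-0.18, -0.16, 13.4],
  ],
  angular=[
    [0, -0.1, 0.2],
    [0, -0.1, 0.2],
    [0, -0.1, 0.2],
    [0, -0.1, 0.2],
    [0, -0.1, 0.2],
    [0, -0.1, 0.2],
  ],
  gripper=[0.5, 0.5, 0.5, 0.5, 0.5, 0.5],
)

```text
clock: 9.0
ee_pos: [0.5271, -0.0889, 0.0669]
tool_rot: [[-0.988, 0.157, 0.001], [0.157, 0.988, -0.0], [-0.001, 0.0, -1.0]]
contact_force: [0.1, -0.1, -3.1]
gripper_width: 0.0594
finger_force: 46.5
```

```bash
python3 - <<'E'
from h import *
s=bot.get_state();print(s['ee_pos'],s['contact_force'])
rel([.5263,-.0884,.039],down(81.0))
E
```

```text
[ 0.5271 -0.0889  0.0669] [ 0.1444 -0.1277 -3.1358]
off [0.09 0.03 2.79] ang [ 0.    0.05 -0.04] rows 0.6
```

Emit:
send_rows(
  offset=[
    [0.07, 0.03, 0.7],
    [0.07, 0.03, 1.4],
    [0.07, 0.03, 2.0],
    [0.07, 0.03, 2.5],
    [0.07, 0.03, 2.7],
    [0.07, 0.03, 2.8],
    [0.07, 0.03, 2.8],
  ],
  angular=[
    [0, 0, 0],
    [0, 0, 0],
    [0, 0, 0],
    [0, 0, 0],
    [0, 0, 0],
    [0, 0, 0],
    [0, 0, 0],
  ],
  gripper=[0.5, 0.5, 0.5, 0.5, 0.5, 0.5, 0.5],
)

```text
clock: 9.7
ee_pos: [0.5265, -0.0896, 0.0392]
tool_rot: [[-0.987, 0.159, 0.002], [0.159, 0.987, -0.0], [-0.002, 0.0, -1.0]]
contact_force: [-1.9, 0.2, 0.0]
gripper_width: 0.0596
finger_force: 47.0
```

Emit:
send_rows(
  offset=[
    [0, 0, 0],
    [0, 0, 0],
    [0, 0, 0],
    [0, 0, -2],
    [0, 0, -6],
    [0, 0, -10],
    [2, 0, -15],
    [4, 0, -18],
    [4, 0, -18],
    [4, 0, -18],
  ],
  angular=[
    [0, 0, 0],
    [0, 0, 0],
    [0, 0, 0],
    [0, 0, 0],
    [0, 0, 0],
    [0, 0, 0],
    [0, 0, 0],
    [0, 0, 0],
    [0, 0, 0],
    [0, 0, 0],
  ],
  gripper=[1, 1, 1, 1, 1, 1, 1, 1, 1, 1],
)

```text
clock: 10.7
ee_pos: [0.4874, -0.0833, 0.2199]
tool_rot: [[-0.987, 0.159, 0.005], [0.159, 0.987, -0.001], [-0.005, -0.0, -1.0]]
contact_force: [-0.3, 0.0, -0.1]
gripper_width: 0.0857
finger_force: 0.0
```

```bash
python3 - <<'E'
from h import *
import pickle
d=grab('wrist'); save(d,'in.png'); pickle.dump(d,open('in.pkl','wb'))
print(bot.get_state()['ee_pos'])
C=cloud(d); x,y,z=C[...,0],C[...,1],C[...,2]
for lo,hi in((.068,.09),(.036,.044)):
    m=((abs(x-.525)<.08)&(abs(y+.09)<.05)&(z>lo)&(z<hi)); P=C[m]
    print(lo,len(P),np.percentile(P[:,2],[5,25,50,75,95]),cv2.minAreaRect((P[:,:2]*1000).astype(np.float32)))
w=(abs(x-.55)<.1)&(abs(y-.1)<.1)
Q=C[w&(z>.138)&(z<.155)]
if len(Q)>3: print('crank',len(Q),cv2.minEnclosingCircle((Q[:,:2]*1000).astype(np.float32)))
# hub button from 'nest' & 'case' : white-ish disc
from glob import glob
for n in('nest.pkl','case.pkl','in.pkl','case2.pkl'):
    D=pickle.load(open(n,'rb'));c=cloud(D);g=D['color'].min(2)
    m=(abs(c[...,0]-.555)<.03)&(abs(c[...,1]-.1)<.03)&(c[...,2]>.09)&(c[...,2]<.12)&(g>110)
    k,l,st,ce=cv2.connectedComponentsWithStats(m.astype(np.uint8))
    for i in range(1,k):
        if st[i,4]>60: q=c[l==i];print(n,st[i,4],cv2.minEnclosingCircle((q[:,:2]*1000).astype(np.float32)),np.median(q[:,2]))
    # wheel rim
    r=c[(abs(c[...,0]-.555)<.1)&(abs(c[...,1]-.1)<.1)&(c[...,2]>.093)&(c[...,2]<.101)]
    if len(r)>100:
        hull=cv2.convexHull((r[:,:2]*1000).astype(np.float32))[:,0]
        A=np.c_[2*hull,np.ones(len(hull))];s=np.linalg.lstsq(A,(hull**2).sum(1),rcond=None)[0];print('  fit',s[:2],np.sqrt(s[2]+s[0]**2+s[1]**2))
E
```

```text
[ 0.4869 -0.0831  0.2184]
0.068 5044 [0.0729 0.0749 0.0778 0.0785 0.0795] ((525.2017211914062, -89.24708557128906), (60.06865310668945, 100.8639144897461), 80.8521957397461)
0.036 357 [0.0373 0.0384 0.0389 0.0396 0.0411] ((525.4889526367188, -87.58114624023438), (73.2376708984375, 113.317626953125), 80.64324188232422)
crank 835 ((495.78424072265625, 110.37075805664062), 11.497274398803711)
nest.pkl 1071 ((555.2468872070312, 102.86672973632812), 19.506750106811523) 0.1069910848305774
  fit [554.6889  99.798 ] 77.51976219974674
case.pkl 1140 ((555.2806396484375, 102.17742156982422), 18.074106216430664) 0.10693621743707271
  fit [553.5036  99.9148] 76.50788238189377
in.pkl 886 ((558.8494262695312, 103.75406646728516), 21.28013801574707) 0.1071120097195685
  fit [554.9384 100.2484] 77.79914004103293
case2.pkl 925 ((556.8858032226562, 94.46724700927734), 22.438098907470703) 0.1065477886704421
  fit [555.3945 102.3284] 76.9217872232907
```

View pics/in.png

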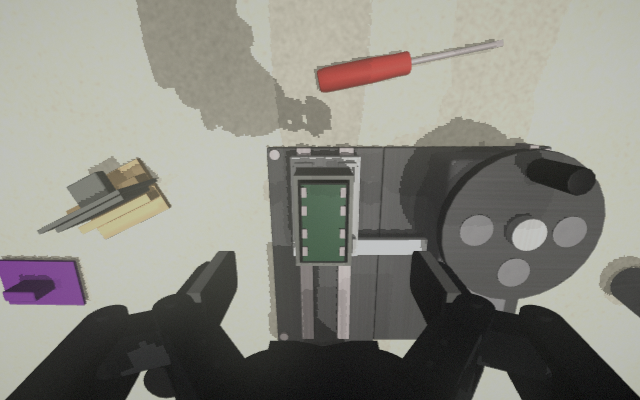

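The case sits flat in the nest at (325,222), with its tray top near 79 mm. The crank is at (572,182) in the image. Fits give crank (.4958,.1103) and hub (.5549,.1002), radius 60.0 mm, which matches the description. Now the crank.

```bash
python3 - <<'E'
from h import *
rel([.4958,.1103,.20],down(81.0));rel([.4958,.1103,.112],down(81.0))
import pickle
D=pickle.load(open('top0.pkl','rb'));c=cloud(D);print(c[145,268],c[145,272])
E
```

```text
off [ 2.2  19.24  1.84] ang [ 0.    0.14 -0.15] rows 3.9
off [ 2.22 19.24 10.64] ang [ 0.    0.14 -0.15] rows 4.4
[0.6941 0.0808 0.0507] [0.6941 0.0703 0.0497]
```

Emit:
send_rows(
  offset=[
    [2.2, 19.24, 1.8],
    [2.2, 19.24, 1.8],
    [2.2, 19.24, 1.8],
    [2.2, 19.24, 1.8],
    [2.2, 19.24, 1.8],
    [2.2, 19.24, 1.8],
    [2.2, 19.24, 1.8],
  ],
  angular=[
    [0, 0.1, -0.2],
    [0, 0.1, -0.2],
    [0, 0.1, -0.2],
    [0, 0.1, -0.2],
    [0, 0.1, -0.2],
    [0, 0.1, -0.2],
    [0, 0.1, -0.2],
  ],
  gripper=[0.6, 0.6, 0.6, 0.6, 0.6, 0.6, 0.6],
)

```text
clock: 11.45
ee_pos: [0.4953, 0.1095, 0.1993]
tool_rot: [[-0.988, 0.156, -0.002], [0.156, 0.988, -0.001], [0.002, -0.001, -1.0]]
contact_force: [-1.0, -0.3, -0.3]
gripper_width: 0.0514
finger_force: 0.0
```

```bash
python3 - <<'E'
from h import *
print(bot.get_state()['ee_pos'])
rel([.4958,.1103,.112],down(81.0))
E
```

```text
[0.4953 0.1095 0.1993]
off [-0.06  0.1   8.73] ang [-0.08 -0.12  0.01] rows 1.7
```

Emit:
send_rows(
  offset=[
    [-0.06, 0.1, 3],
    [-0.06, 0.1, 6],
    [-0.06, 0.1, 8],
    [-0.06, 0.1, 8.7],
    [-0.06, 0.1, 8.7],
    [-0.06, 0.1, 8.7],
    [-0.06, 0.1, 8.7],
    [-0.06, 0.1, 8.7],
    [-0.06, 0.1, 8.7],
    [-0.06, 0.1, 8.7],
  ],
  angular=[
    [0, 0, 0],
    [0, 0, 0],
    [0, 0, 0],
    [0, 0, 0],
    [0, 0, 0],
    [0, 0, 0],
    [0, 0, 0],
    [0, 0, 0],
    [0, 0, 0],
    [0, 0, 0],
  ],
  gripper=[0.6, 0.6, 0.6, 0.6, 0.5, 0.1, 0.1, 0.1, 0.1, 0.1],
  force=70,
)

```text
clock: 12.45
ee_pos: [0.4976, 0.1112, 0.1151]
tool_rot: [[-0.988, 0.156, 0.003], [0.156, 0.988, 0.0], [-0.003, 0.001, -1.0]]
contact_force: [0.0, -1.9, 6.5]
gripper_width: 0.0204
finger_force: 68.4
```

```bash
python3 - <<'E'
from h import *
s=bot.get_state();p=s['ee_pos'];print(p,s['gripper_width'],s['contact_force'],s['tool_rot'])
# circle in tool axes, cm: hub H
R=down(81.0);H=np.array([.5549,.1002]);v=np.array([.4958,.1103])-H
out=[]
for k in range(1,37):
    a=-np.radians(10*k);c,s_=np.cos(a),np.sin(a);w=np.array([c*v[0]-s_*v[1],s_*v[0]+c*v[1]])-v
    out.append((R.T@np.array([w[0],w[1],0])*100).round(2).tolist())
print(out[:18]);print((np.array(out[18:])-out[17]).round(2).tolist())
E
```

```text
[0.4976 0.1112 0.1151] 0.020354881955697946 [ 0.0269 -1.9263  6.5426] [[-0.9878  0.1557  0.0034]
 [ 0.1557  0.9878  0.    ]
 [-0.0033  0.0005 -1.    ]]
[[-0.1, 1.04, 0.0], [-0.39, 2.05, 0.0], [-0.84, 2.99, 0.0], [-1.45, 3.84, 0.0], [-2.2, 4.57, 0.0], [-3.06, 5.16, 0.0], [-4.01, 5.59, 0.0], [-5.03, 5.84, 0.0], [-6.07, 5.92, 0.0], [-7.11, 5.82, 0.0], [-8.11, 5.54, 0.0], [-9.06, 5.08, 0.0], [-9.9, 4.47, 0.0], [-10.63, 3.72, 0.0], [-11.22, 2.86, 0.0], [-11.65, 1.91, 0.0], [-11.91, 0.9, 0.0], [-11.99, -0.15, 0.0]]
[[0.1, -1.04, 0.0], [0.39, -2.04, 0.0], [0.84, -2.98, 0.0], [1.45, -3.83, 0.0], [2.2, -4.56, 0.0], [3.06, -5.15, 0.0], [4.01, -5.58, 0.0], [5.03, -5.84, 0.0], [6.07, -5.92, 0.0], [7.11, -5.81, 0.0], [8.11, -5.53, 0.0], [9.06, -5.08, 0.0], [9.9, -4.47, 0.0], [10.63, -3.72, 0.0], [11.22, -2.86, 0.0], [11.65, -1.9, 0.0], [11.91, -0.89, 0.0], [11.99, 0.15, 0.0]]
```

Emit:
send_rows(
  offset=[
    [-0.1, 1.04, 0],
    [-0.39, 2.05, 0],
    [-0.84, 2.99, 0],
    [-1.45, 3.84, 0],
    [-2.2, 4.57, 0],
    [-3.06, 5.16, 0],
    [-4.01, 5.59, 0],
    [-5.03, 5.84, 0],
    [-6.07, 5.92, 0],
    [-7.11, 5.82, 0],
    [-8.11, 5.54, 0],
    [-9.06, 5.08, 0],
    [-9.9, 4.47, 0],
    [-10.63, 3.72, 0],
    [-11.22, 2.86, 0],
    [-11.65, 1.91, 0],
    [-11.91, 0.9, 0],
    [-11.99, -0.15, 0],
  ],
  angular=[
    [0, 0, 0],
    [0, 0, 0],
    [0, 0, 0],
    [0, 0, 0],
    [0, 0, 0],
    [0, 0, 0],
    [0, 0, 0],
    [0, 0, 0],
    [0, 0, 0],
    [0, 0, 0],
    [0, 0, 0],
    [0, 0, 0],
    [0, 0, 0],
    [0, 0, 0],
    [0, 0, 0],
    [0, 0, 0],
    [0, 0, 0],
    [0, 0, 0],
  ],
  gripper=[0.1, 0.1, 0.1, 0.1, 0.1, 0.1, 0.1, 0.1, 0.1, 0.1, 0.1, 0.1, 0.1, 0.1, 0.1, 0.1, 0.1, 0.1],
)

```text
clock: 14.25
ee_pos: [0.6162, 0.0937, 0.1152]
tool_rot: [[-0.988, 0.153, 0.004], [0.153, 0.988, 0.005], [-0.003, 0.005, -1.0]]
contact_force: [0.3, 4.9, 2.9]
gripper_width: 0.0201
finger_force: 68.9
```

Emit:
send_rows(
  offset=[
    [0.1, -1.04, 0],
    [0.39, -2.04, 0],
    [0.84, -2.98, 0],
    [1.45, -3.83, 0],
    [2.2, -4.56, 0],
    [3.06, -5.15, 0],
    [4.01, -5.58, 0],
    [5.03, -5.84, 0],
    [6.07, -5.92, 0],
    [7.11, -5.81, 0],
    [8.11, -5.53, 0],
    [9.06, -5.08, 0],
    [9.9, -4.47, 0],
    [10.63, -3.72, 0],
    [11.22, -2.86, 0],
    [11.65, -1.9, 0],
    [11.91, -0.89, 0],
    [11.99, 0.15, 0],
    [11.99, 0.15, 0],
    [11.99, 0.15, 0],
  ],
  angular=[
    [0, 0, 0],
    [0, 0, 0],
    [0, 0, 0],
    [0, 0, 0],
    [0, 0, 0],
    [0, 0, 0],
    [0, 0, 0],
    [0, 0, 0],
    [0, 0, 0],
    [0, 0, 0],
    [0, 0, 0],
    [0, 0, 0],
    [0, 0, 0],
    [0, 0, 0],
    [0, 0, 0],
    [0, 0, 0],
    [0, 0, 0],
    [0, 0, 0],
    [0, 0, 0],
    [0, 0, 0],
  ],
  gripper=[0.1, 0.1, 0.1, 0.1, 0.1, 0.1, 0.1, 0.1, 0.1, 0.1, 0.1, 0.1, 0.1, 0.1, 0.1, 0.1, 0.1, 0.1, 0.1, 0.1],
)

```text
clock: 16.25
ee_pos: [0.4977, 0.1116, 0.1151]
tool_rot: [[-0.988, 0.155, 0.004], [0.155, 0.988, 0.001], [-0.004, 0.002, -1.0]]
contact_force: [0.6, 2.3, 7.6]
gripper_width: 0.0203
finger_force: 69.5
```

Emit:
send_rows(
  offset=[
    [0, 0, 0],
    [0, 0, 0],
    [0, 0, 0],
    [0, 0, -3],
    [0, 0, -6],
    [0, 0, -10.5],
    [-1, -7, -10.5],
    [-2, -15, -10.5],
    [-2, -19.5, -10.5],
    [-2, -19.5, -10.5],
    [-2, -19.5, -10.5],
  ],
  angular=[
    [0, 0, 0],
    [0, 0, 0],
    [0, 0, 0],
    [0, 0, 0],
    [0, 0, 0],
    [0, 0, 0],
    [0, 0, 0],
    [0, 0, 0],
    [0, 0, 0],
    [0, 0, 0],
    [0, 0, 0],
  ],
  gripper=[0.6, 0.6, 0.6, 0.6, 0.6, 0.6, 1, 1, 1, 1, 1],
)

```text
clock: 17.35
ee_pos: [0.4845, -0.0897, 0.218]
tool_rot: [[-0.987, 0.164, -0.002], [0.164, 0.987, -0.002], [0.001, -0.002, -1.0]]
contact_force: [-0.1, 0.7, 0.1]
gripper_width: 0.0854
finger_force: 0.0
```

```bash
python3 - <<'E'
from h import *
import pickle
d=grab('wrist'); save(d,'after.png'); pickle.dump(d,open('after.pkl','wb'))
print(bot.get_state()['ee_pos'])
C=cloud(d); x,y,z=C[...,0],C[...,1],C[...,2]
for lo,hi in((.069,.09),(.050,.068),(.036,.044)):
    m=((abs(x-.525)<.08)&(abs(y+.09)<.05)&(z>lo)&(z<hi)); P=C[m]
    print(lo,len(P),np.percentile(P[:,2],[5,25,50,75,95]),cv2.minAreaRect((P[:,:2]*1000).astype(np.float32)))
Q=C[(abs(x-.55)<.1)&(abs(y-.1)<.1)&(z>.138)&(z<.155)]
print('crank',len(Q),cv2.minEnclosingCircle((Q[:,:2]*1000).astype(np.float32)))
# rack & lid from 'rack' , 'nest' and here
for n in('rack','nest','in'):
    D=pickle.load(open(n+'.pkl','rb'));c=cloud(D);x,y,z=c[...,0],c[...,1],c[...,2]
    w=(abs(x-.48)<.08)&(abs(y+.335)<.09)
    for lo,hi in((.069,.085),(.025,.033),(.034,.06)):
        P=c[w&(z>lo)&(z<hi)]
        if len(P)>5: print(n,lo,len(P),np.percentile(P[:,2],[5,50,95]),cv2.minAreaRect((P[:,:2]*1000).astype(np.float32)))
E
```

```text
[ 0.4848 -0.0872  0.218 ]
0.069 1271 [0.0707 0.073  0.0736 0.0742 0.0748] ((524.9364013671875, -89.24784851074219), (60.088069915771484, 100.50289916992188), 80.91488647460938)
0.05 4047 [0.0576 0.0631 0.0638 0.0644 0.0657] ((523.4563598632812, -88.94336700439453), (59.79087448120117, 97.31501007080078), 80.78594207763672)
0.036 432 [0.0371 0.0383 0.0389 0.0395 0.0415] ((525.0061645507812, -86.98924255371094), (73.10749816894531, 111.93131256103516), 80.91757202148438)
crank 854 ((495.8868103027344, 110.83899688720703), 11.302413940429688)
rack 0.069 540 [0.0715 0.0746 0.0759] ((473.44708251953125, -337.092041015625), (5.340115070343018, 103.2868423461914), 16.331281661987305)
rack 0.025 976 [0.0274 0.0287 0.03  ] ((480.10076904296875, -338.5671081542969), (33.00083541870117, 105.39936828613281), 16.2828311920166)
rack 0.034 986 [0.0415 0.0468 0.0531] ((463.2371520996094, -339.67108154296875), (41.562782287597656, 102.37711334228516), 16.364850997924805)
nest 0.069 583 [0.0699 0.0741 0.0754] ((473.29241943359375, -336.2881774902344), (6.376485347747803, 103.71285247802734), 16.305036544799805)
nest 0.025 926 [0.0263 0.0284 0.0311] ((488.9696350097656, -332.77142333984375), (32.647117614746094, 109.19093322753906), 29.89353370666504)
nest 0.034 1301 [0.0359 0.0464 0.0576] ((463.45306396484375, -338.77325439453125), (41.44253921508789, 103.68516540527344), 16.222225189208984)
in 0.069 524 [0.0709 0.0743 0.0755] ((473.607421875, -336.1650695800781), (5.273784637451172, 105.91692352294922), 16.369842529296875)
in 0.025 941 [0.027  0.0285 0.0297] ((479.85919189453125, -336.7482604980469), (32.90068435668945, 109.98714447021484), 16.486915588378906)
in 0.034 1315 [0.0365 0.0464 0.055 ] ((462.1541748046875, -334.56341552734375), (41.452247619628906, 95.91093444824219), 16.236812591552734)
```

After the revolution the tray is 10 mm below the rim (63.8 against 73.6), the shuttle is back, and the crank is within 0.5 mm of where it started. The lid's top edge runs along normal az 16.3° at (.4734,-.3367), height about 75 mm. Next, the lid.

```bash
python3 - <<'E'
from h import *
import pickle
print(bot.get_state()['qpos'])
rel([.4765,-.336,.15],down(16.3))
n=np.array([np.cos(np.radians(16.3)),np.sin(np.radians(16.3))]);t=np.array([-n[1],n[0]])
for f in('rack','nest','in'):
    c=cloud(pickle.load(open(f+'.pkl','rb')));q=c[...,:2]-np.array([.4734,-.3367]);a=q@n*1000;b=q@t*1000;z=c[...,2]
    for lo in(.045,.055,.060,.064,.068,.072):
        m=(abs(b)<30)&(abs(a)<45)&(z>lo)&(z<lo+.004)
        if m.sum()>5: print(f,lo,m.sum(),np.percentile(a[m],[5,50,95]))
    m=(abs(a)<8)&(z>.069)&(z<.08);m&=abs(b)<70;print(f,'ends',b[m].min(),b[m].max())
E
```

```text
[-10.1913  13.3773  -2.2431  74.4641  -0.0149  -0.9049]
off [ -3.2  -24.68   6.8 ] ang [-0.06 -0.07 64.41] rows 7.5
rack 0.045 785 [-29.4162 -17.2814  -5.5604]
rack 0.055 18 [9.0025 9.1031 9.2341]
rack 0.06 47 [2.8016 7.8174 8.9422]
rack 0.064 323 [2.6744 5.5782 8.4816]
rack 0.068 25 [2.2741 2.4401 2.584 ]
rack 0.072 285 [-2.3524 -0.1655  2.214 ]
rack ends -52.031944119398894 51.25417169982349
nest 0.045 549 [-29.1115 -19.5112   9.5492]
nest 0.055 57 [8.8131 9.1025 9.5606]
nest 0.06 132 [2.5981 8.3936 9.2166]
nest 0.064 302 [2.407  5.2557 8.7083]
nest 0.068 77 [1.8763 2.4459 2.8692]
nest 0.072 270 [-2.1075  0.365   2.4852]
nest ends -51.43075623074403 52.28200735918532
in 0.045 801 [-28.7162 -17.0322  -5.4128]
in 0.055 17 [9.5024 9.5278 9.5794]
in 0.06 64 [3.2715 7.9097 9.262 ]
in 0.064 277 [3.0469 6.1102 8.7923]
in 0.068 22 [2.7082 2.8272 2.8737]
in 0.072 271 [-1.9599  0.2868  2.5237]
in ends -52.50528958246301 53.41345318141674
```

Emit:
send_rows(
  offset=[
    [-3.2, -24.7, 3],
    [-3.2, -24.7, 3],
    [-3.2, -24.7, 3],
    [-3.2, -24.7, 3],
    [-3.2, -24.7, 3],
    [-3.2, -24.7, 6.8],
    [-3.2, -24.7, 6.8],
    [-3.2, -24.7, 6.8],
    [-3.2, -24.7, 6.8],
    [-3.2, -24.7, 6.8],
  ],
  angular=[
    [0, 0, 64.4],
    [0, 0, 64.4],
    [0, 0, 64.4],
    [0, 0, 64.4],
    [0, 0, 64.4],
    [0, 0, 64.4],
    [0, 0, 64.4],
    [0, 0, 64.4],
    [0, 0, 64.4],
    [0, 0, 64.4],
  ],
  gripper=[1, 1, 1, 1, 0.5, 0.5, 0.5, 0.5, 0.5, 0.5],
)

```text
clock: 18.4
ee_pos: [0.4795, -0.3325, 0.1504]
tool_rot: [[-0.29, 0.957, -0.0], [0.957, 0.29, 0.0], [0.001, -0.0, -1.0]]
contact_force: [-0.9, -0.2, 0.7]
gripper_width: 0.0427
finger_force: 0.0
```

```bash
python3 - <<'E'
from h import *
print(bot.get_state()['ee_pos'],bot.get_state()['gripper_width'])
rel([.4765,-.336,.054],down(16.3))
E
```

```text
[ 0.4795 -0.3325  0.1504] 0.04270192291752039
off [-0.26 -0.39  9.64] ang [-0.01 -0.03  0.53] rows 1.9
```

Emit:
send_rows(
  offset=[
    [-0.26, -0.39, 3],
    [-0.26, -0.39, 6],
    [-0.26, -0.39, 8.5],
    [-0.26, -0.39, 9.6],
    [-0.26, -0.39, 9.6],
    [-0.26, -0.39, 9.6],
    [-0.26, -0.39, 9.6],
    [-0.26, -0.39, 9.6],
    [-0.26, -0.39, 9.6],
    [-0.26, -0.39, 9.6],
  ],
  angular=[
    [0, 0, 0.5],
    [0, 0, 0.5],
    [0, 0, 0.5],
    [0, 0, 0.5],
    [0, 0, 0.5],
    [0, 0, 0.5],
    [0, 0, 0.5],
    [0, 0, 0.5],
    [0, 0, 0.5],
    [0, 0, 0.5],
  ],
  gripper=[0.5, 0.5, 0.5, 0.5, 0.5, 0.03, 0.03, 0.03, 0.03, 0.03],
  force=40,
)

```text
clock: 19.4
ee_pos: [0.478, -0.3377, 0.0564]
tool_rot: [[-0.279, 0.96, 0.005], [0.96, 0.279, -0.002], [-0.003, 0.004, -1.0]]
contact_force: [3.9, 1.2, 6.4]
gripper_width: 0.0097
finger_force: 39.9
```

Emit:
send_rows(
  offset=[
    [0, 0, -2],
    [0, 0, -5],
    [0, 0, -9],
    [0, 0, -14],
    [0, 0, -14],
    [0, 0, -14],
  ],
  angular=[
    [0, 0, 0],
    [0, 0, 0],
    [0, 0, 0],
    [0, 0, 0],
    [0, 0, 0],
    [0, 0, 0],
  ],
  gripper=[0.03, 0.03, 0.03, 0.03, 0.03, 0.03],
)

```text
clock: 20.0
ee_pos: [0.4759, -0.3378, 0.1958]
tool_rot: [[-0.278, 0.961, 0.001], [0.961, 0.278, -0.002], [-0.002, 0.0, -1.0]]
contact_force: [0.0, -0.0, -1.2]
gripper_width: 0.01
finger_force: 40.0
```

```bash
python3 - <<'E'
from h import *
s=bot.get_state();print(s['ee_pos'],s['gripper_width'],s['finger_force'],s['contact_force'])
rel([.38,-.205,.2],down(-28.4))
E
```

```text
[ 0.4759 -0.3378  0.1958] 0.009998410600912095 40.01940608024597 [ 0.0159 -0.0375 -1.1765]
off [15.42 -5.53 -0.46] ang [ 0.07  0.12 44.52] rows 5.2
```

Emit:
send_rows(
  offset=[
    [15.4, -5.5, -0.5],
    [15.4, -5.5, -0.5],
    [15.4, -5.5, -0.5],
    [15.4, -5.5, -0.5],
    [15.4, -5.5, -0.5],
    [15.4, -5.5, -0.5],
    [15.4, -5.5, -0.5],
    [15.4, -5.5, -0.5],
  ],
  angular=[
    [0, 0, 44.5],
    [0, 0, 44.5],
    [0, 0, 44.5],
    [0, 0, 44.5],
    [0, 0, 44.5],
    [0, 0, 44.5],
    [0, 0, 44.5],
    [0, 0, 44.5],
  ],
  gripper=[0.03, 0.03, 0.03, 0.03, 0.03, 0.03, 0.03, 0.03],
)

```text
clock: 20.8
ee_pos: [0.38, -0.2046, 0.1987]
tool_rot: [[0.474, 0.881, -0.002], [0.881, -0.474, 0.001], [-0.0, -0.002, -1.0]]
contact_force: [-0.6, -0.3, -0.8]
gripper_width: 0.0099
finger_force: 40.0
```

Emit:
send_rows(
  offset=[
    [0, 0, 0],
    [0, 0, 0],
    [0, 0, 0],
    [0, 0, 0],
    [0, 0, 0],
    [0, 0, 0],
    [0, 0, 0],
    [0, 0, 0],
    [0, 0, 0],
  ],
  angular=[
    [60, 0, 0],
    [60, 0, 0],
    [60, 0, 0],
    [60, 0, 0],
    [60, 0, 0],
    [60, 0, 0],
    [60, 0, 0],
    [60, 0, 0],
    [60, 0, 0],
  ],
  gripper=[0.03, 0.03, 0.03, 0.03, 0.03, 0.03, 0.03, 0.03, 0.03],
)

```text
clock: 21.7
ee_pos: [0.3533, -0.1901, 0.174]
tool_rot: [[0.475, 0.463, -0.748], [0.88, -0.249, 0.404], [0.001, -0.85, -0.526]]
contact_force: [-0.4, 0.1, -0.1]
gripper_width: 0.0096
finger_force: 39.1
```

```bash
python3 - <<'E'
from h import *
s=bot.get_state();print(s['ee_pos'],s['tool_rot'],s['qpos'])
d=grab('scene');save(d,'tilt.png')
cv2.imwrite('pics/tiltc.png',cv2.resize(np.ascontiguousarray(d['color'][60:230,180:420,::-1]),None,fx=3,fy=3))
# wrist view of lid in tool frame
w=grab('wrist');C=(cloud(w)-np.array(s['ee_pos']))@np.array(s['tool_rot'])
x,y,z=C[...,0],C[...,1],C[...,2]
Q=C[(abs(x)<.07)&(y>-.05)&(y<.03)&(z>.0)&(z<.1)&(w['depth']>0)]
print(len(Q));
if len(Q):print(np.percentile(Q,[1,50,99],axis=0))
E
```

```text
[ 0.3533 -0.1901  0.174 ] [[ 0.4748  0.4633 -0.7483]
 [ 0.8801 -0.2493  0.4041]
 [ 0.0006 -0.8504 -0.5261]] [-28.3207  51.8103  26.7248 123.1725   0.0416  89.982 ]
3104
[[-0.016  -0.0351  0.0038]
 [ 0.0113 -0.0231  0.0061]
 [ 0.0539  0.0032  0.0335]]
```

View pics/tiltc.png

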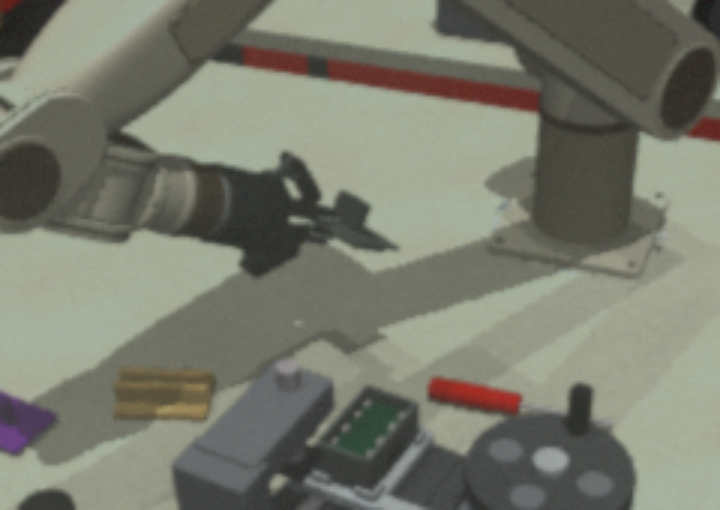

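The lid is held tilted about 58° with its grip towards the top. Joint 4 is near its limit, so I'll ease back to 55° and go lower.

```bash
cat >> h.py <<'E'
def tilt(deg,th): return down(deg)@Ro.from_rotvec([th,0,0],degrees=True).as_matrix()
E
python3 - <<'E'
from h import *
rel([.38,-.205,.11],tilt(-28.4,53))
E
```

```text
off [-0.05  7.2   1.04] ang [-4.82  0.03  0.05] rows 1.5
```

Emit:
send_rows(
  offset=[
    [0, 2, 0.3],
    [0, 5, 0.7],
    [0, 7.2, 1],
    [0, 7.2, 1],
    [0, 7.2, 1],
  ],
  angular=[
    [-4.8, 0, 0],
    [-4.8, 0, 0],
    [-4.8, 0, 0],
    [-4.8, 0, 0],
    [-4.8, 0, 0],
  ],
  gripper=[0.03, 0.03, 0.03, 0.03, 0.03],
)

```text
clock: 22.3
ee_pos: [0.38, -0.2044, 0.1107]
tool_rot: [[0.475, 0.529, -0.704], [0.88, -0.285, 0.38], [0.0, -0.8, -0.601]]
contact_force: [-1.0, -0.1, -1.1]
gripper_width: 0.0097
finger_force: 39.2
```

```bash
python3 - <<'E'
from h import *
s=bot.get_state();print(s['ee_pos'],s['tool_rot'],s['qpos'])
rel([.38,-.205,.030],tilt(-28.4,55))
E
```

```text
[ 0.38   -0.2044  0.1107] [[ 0.4748  0.5286 -0.7037]
 [ 0.8801 -0.285   0.3797]
 [ 0.0001 -0.7996 -0.6005]] [-28.2989  54.822   27.7427 116.0125   0.043   90.0219]
off [-0.06  6.47  4.83] ang [1.91 0.04 0.04] rows 1.6
```

Emit:
send_rows(
  offset=[
    [0, 2, 1.5],
    [0, 4, 3],
    [0, 5.5, 4.1],
    [0, 6.2, 4.6],
    [0, 6.5, 4.8],
    [0, 6.5, 4.8],
    [0, 6.5, 4.8],
  ],
  angular=[
    [1.9, 0, 0],
    [1.9, 0, 0],
    [1.9, 0, 0],
    [1.9, 0, 0],
    [1.9, 0, 0],
    [1.9, 0, 0],
    [1.9, 0, 0],
  ],
  gripper=[0.03, 0.03, 0.03, 0.03, 0.03, 0.03, 0.03],
)

```text
clock: 23.0
ee_pos: [0.3802, -0.2045, 0.0285]
tool_rot: [[0.475, 0.503, -0.722], [0.88, -0.272, 0.39], [-0.0, -0.82, -0.572]]
contact_force: [0.9, 0.2, 0.4]
gripper_width: 0.0095
finger_force: 39.3
```

```bash
python3 - <<'E'
from h import *
s=bot.get_state();print(s['ee_pos'],s['tool_rot'][2],s['qpos'],s['contact_force'])
E
```

```text
[ 0.3802 -0.2045  0.0285] [-0.     -0.8204 -0.5718] [-28.2983  61.9477  27.8595 111.0367   0.0432  90.0309] [0.9123 0.1678 0.4174]
```

Emit:
send_rows(
  offset=[
    [0, 0, 0],
    [0, 0, 0],
    [0, 0, 0],
    [0, 0, -0.5],
    [0, 0, -1.2],
    [0, 0, -2],
    [0, 0, -3],
    [0, 0, -4.5],
    [0, 0, -7],
    [0, 0, -10],
    [0, 0, -10],
  ],
  angular=[
    [0, 0, 0],
    [0, 0, 0],
    [0, 0, 0],
    [0, 0, 0],
    [0, 0, 0],
    [0, 0, 0],
    [0, 0, 0],
    [0, 0, 0],
    [0, 0, 0],
    [0, 0, 0],
    [0, 0, 0],
  ],
  gripper=[0.22, 0.22, 0.22, 0.22, 0.22, 0.22, 0.22, 0.22, 0.22, 0.22, 0.22],
)

```text
clock: 24.1
ee_pos: [0.4337, -0.2333, 0.0756]
tool_rot: [[0.475, 0.522, -0.709], [0.88, -0.282, 0.382], [0.0, -0.805, -0.593]]
contact_force: [-0.7, 0.5, -1.0]
gripper_width: 0.0186
finger_force: 0.0
```

```bash
python3 - <<'E'
from h import *
s=bot.get_state();print(s['ee_pos'],s['contact_force'],s['qpos'])
d=grab('scene');save(d,'laid.png');C=cloud(d);x,y,z=C[...,0],C[...,1],C[...,2]
m=(abs(x-.38)<.12)&(abs(y+.2)<.11)&(z>.004)&(z<.06);Q=C[m];print(len(Q),np.percentile(Q,[2,50,98],axis=0))
cv2.imwrite('pics/laidc.png',cv2.resize(np.ascontiguousarray(d['color'][60:230,180:420,::-1]),None,fx=3,fy=3))
E
```

```text
[ 0.4337 -0.2333  0.0756] [-0.7276  0.5184 -0.9571] [-28.3039  65.5473  45.1035 123.1844   0.0398  90.0257]
445 [[ 0.2954 -0.3057  0.0041]
 [ 0.3854 -0.2029  0.0116]
 [ 0.495  -0.1377  0.0415]]
```

View pics/laidc.png

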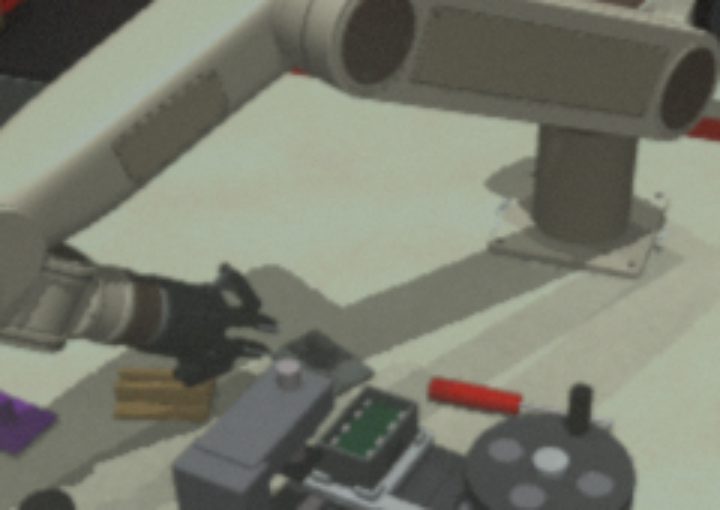

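The picture shows the lid at crop (320,360), lying flat with its grip up and clear of the fingers. I'll straighten the tool and measure.

```bash
python3 - <<'E'
from h import *
rel([.40,-.225,.2],tilt(-28.4,30));rel([.35,-.255,.2],down(-28.4))
E
```

```text
off [ -0.87 -11.99  -4.73] ang [-23.8    0.03   0.04] rows 2.8
off [ -5.88 -13.75  -2.33] ang [-53.8    0.02   0.04] rows 6.3
```

Emit:
send_rows(
  offset=[
    [-0.3, -4, -1.6],
    [-0.6, -8, -3.2],
    [-0.87, -12, -4.7],
    [-5.9, -13.8, -2.3],
    [-5.9, -13.8, -2.3],
    [-5.9, -13.8, -2.3],
    [-5.9, -13.8, -2.3],
    [-5.9, -13.8, -2.3],
    [-5.9, -13.8, -2.3],
  ],
  angular=[
    [-8, 0, 0],
    [-16, 0, 0],
    [-24, 0, 0],
    [-54, 0, 0],
    [-54, 0, 0],
    [-54, 0, 0],
    [-54, 0, 0],
    [-54, 0, 0],
    [-54, 0, 0],
  ],
  gripper=[0.22, 0.22, 0.22, 0.22, 0.4, 0.4, 0.4, 0.4, 0.4],
)

```text
clock: 25.05
ee_pos: [0.3483, -0.2541, 0.1992]
tool_rot: [[0.475, 0.88, 0.001], [0.88, -0.475, -0.0], [0.0, 0.001, -1.0]]
contact_force: [-0.0, -0.9, 0.4]
gripper_width: 0.0342
finger_force: 0.0
```

```bash
python3 - <<'E'
from h import *
import pickle
s=bot.get_state();print(s['ee_pos'],s['qpos'])
d=grab('wrist'); save(d,'lid.png'); pickle.dump(d,open('lid.pkl','wb'))
C=cloud(d);x,y,z=C[...,0],C[...,1],C[...,2]
w=(abs(x-.37)<.1)&(abs(y+.2)<.1)
for lo,hi in((.006,.016),(.033,.05)):
    P=C[w&(z>lo)&(z<hi)]
    if len(P)>5: print(lo,len(P),np.percentile(P[:,2],[5,50,95]),cv2.minAreaRect((P[:,:2]*1000).astype(np.float32)))
E
```

```text
[ 0.3483 -0.2541  0.1992] [-36.1244   7.0216 -12.9516  69.9985   0.0158  82.238 ]
0.006 6425 [0.007  0.0097 0.0111] ((435.3685302734375, -195.64987182617188), (170.32554626464844, 163.1529998779297), 60.00147247314453)
0.033 580 [0.0382 0.0395 0.0408] ((377.6423645019531, -200.92051696777344), (39.556522369384766, 13.129073143005371), 61.83796691894531)
```

View pics/lid.png

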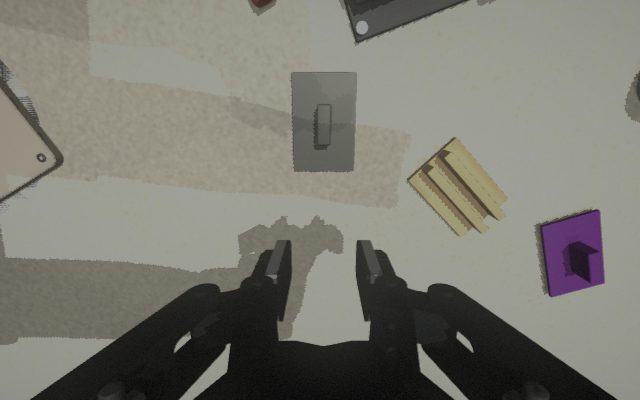

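The lid lies flat at (323,122). Its grip measures 39.6 x 13.1 mm at (.3776,-.2009), az 61.8°, top about 40 mm. Taking the grip now.

```bash
python3 - <<'E'
from h import *
rel([.3776,-.2009,.10],down(-28.16));rel([.3776,-.2009,.0155],down(-28.16))
E
```

```text
off [ 6.08 -0.05  9.9 ] ang [ 0.03 -0.01 -0.19] rows 2.3
off [ 6.07 -0.05 18.35] ang [ 0.03 -0.01 -0.19] rows 3.9
```

Emit:
send_rows(
  offset=[
    [3, 0, 3],
    [6.07, -0.05, 6.5],
    [6.07, -0.05, 10],
    [6.07, -0.05, 13],
    [6.07, -0.05, 16],
    [6.07, -0.05, 17.7],
    [6.07, -0.05, 18.3],
    [6.07, -0.05, 18.3],
    [6.07, -0.05, 18.3],
  ],
  angular=[
    [0, 0, -0.2],
    [0, 0, -0.2],
    [0, 0, -0.2],
    [0, 0, -0.2],
    [0, 0, -0.2],
    [0, 0, -0.2],
    [0, 0, -0.2],
    [0, 0, -0.2],
    [0, 0, -0.2],
  ],
  gripper=[0.4, 0.4, 0.4, 0.4, 0.4, 0.4, 0.4, 0.4, 0.4],
)

```text
clock: 26.0
ee_pos: [0.3791, -0.2018, 0.0163]
tool_rot: [[0.472, 0.882, 0.002], [0.882, -0.472, -0.001], [-0.0, 0.003, -1.0]]
contact_force: [-0.6, -0.6, -0.6]
gripper_width: 0.0348
finger_force: 0.0
```

Emit:
send_rows(
  offset=[
    [0, 0, 0],
    [0, 0, 0],
    [0, 0, 0],
    [0, 0, 0],
    [0, 0, 0],
  ],
  angular=[
    [0, 0, 0],
    [0, 0, 0],
    [0, 0, 0],
    [0, 0, 0],
    [0, 0, 0],
  ],
  gripper=[0.05, 0.05, 0.05, 0.05, 0.05],
  force=40,
)

```text
clock: 26.5
ee_pos: [0.3793, -0.2021, 0.0171]
tool_rot: [[0.472, 0.882, 0.005], [0.882, -0.472, -0.003], [0.0, 0.005, -1.0]]
contact_force: [0.3, -0.3, 6.4]
gripper_width: 0.013
finger_force: 41.5
```

Emit:
send_rows(
  offset=[
    [0, 0, -4],
    [0, 0, -9],
    [0, 0, -14],
    [0, 0, -19],
    [0, 0, -19],
    [0, 0, -19],
    [0, 0, -19],
  ],
  angular=[
    [0, 0, 0],
    [0, 0, 0],
    [0, 0, 0],
    [0, 0, 0],
    [0, 0, 0],
    [0, 0, 0],
    [0, 0, 0],
  ],
  gripper=[0.05, 0.05, 0.05, 0.05, 0.05, 0.05, 0.05],
)

```text
clock: 27.2
ee_pos: [0.3765, -0.2006, 0.2045]
tool_rot: [[0.472, 0.882, -0.001], [0.882, -0.472, 0.0], [-0.0, -0.001, -1.0]]
contact_force: [-0.6, 0.2, -2.4]
gripper_width: 0.0131
finger_force: 40.6
```

```bash
python3 - <<'E'
from h import *
import pickle
s=bot.get_state();R=np.array(s['tool_rot']);p=np.array(s['ee_pos']);print(p,s['gripper_width'],s['finger_force'])
d=grab('wrist'); save(d,'lidheld.png'); pickle.dump(d,open('lidheld.pkl','wb'))
C=(cloud(d)-p)@R; x,y,z=C[...,0],C[...,1],C[...,2]
m=(x>.0)&(x<.08)&(abs(y)<.05)&(z>-.005)&(z<.02)&(d['depth']>0);Q=C[m]
print(len(Q),np.percentile(Q[:,2],[5,50,95]))
E_=Q[Q[:,0]>.025]
for c in range(-30,31,10):
    k=Q[abs(Q[:,1]*1000-c)<3]
    if len(k): print(c,k[:,0].max(),np.median(k[k[:,0]>.03][:,2]))
for c in(30,38,45):
    k=Q[abs(Q[:,0]*1000-c)<3]
    if len(k): print('y',c,k[:,1].min(),k[:,1].max())
rel([.5,-.09,.22],down(40));rel([.5249,-.0892,.2],down(80.9))
E
```

```text
[ 0.3765 -0.2006  0.2045] 0.013081368824339771 40.613781809806824
11283 [0.0062 0.0074 0.0085]
-30 0.05241987331949836 0.007392751734060503
-20 0.052484194532847646 0.007364153578712165
-10 0.0524748268276673 0.0074096551289910845
0 0.05243563706690025 0.0073687462765966
10 0.052367521854919594 0.007425346117024902
20 0.052461552895757706 0.0074133456929201275
30 0.05241363230110316 0.007415913336148364
y 30 -0.03373895686080663 0.034576833012689795
y 38 -0.033754389762767185 0.03433668679983356
y 45 -0.03351727815115642 0.034428258915267324
off [15.57  5.69 -1.6 ] ang [ -0.08  -0.06 -68.15] rows 7.9
off [16.82  7.85  0.4 ] ang [  -0.06   -0.09 -109.05] rows 12.7
```

Emit:
send_rows(
  offset=[
    [16.85, 7.9, 0.4],
    [16.85, 7.9, 0.4],
    [16.85, 7.9, 0.4],
    [16.85, 7.9, 0.4],
    [16.85, 7.9, 0.4],
    [16.85, 7.9, 0.4],
    [16.85, 7.9, 0.4],
    [16.85, 7.9, 0.4],
    [16.85, 7.9, 0.4],
    [16.85, 7.9, 0.4],
    [16.85, 7.9, 0.4],
    [16.85, 7.9, 0.4],
    [16.85, 7.9, 0.4],
    [16.85, 7.9, 0.4],
    [16.85, 7.9, 0.4],
  ],
  angular=[
    [-0.1, -0.1, -109],
    [-0.1, -0.1, -109],
    [-0.1, -0.1, -109],
    [-0.1, -0.1, -109],
    [-0.1, -0.1, -109],
    [-0.1, -0.1, -109],
    [-0.1, -0.1, -109],
    [-0.1, -0.1, -109],
    [-0.1, -0.1, -109],
    [-0.1, -0.1, -109],
    [-0.1, -0.1, -109],
    [-0.1, -0.1, -109],
    [-0.1, -0.1, -109],
    [-0.1, -0.1, -109],
    [-0.1, -0.1, -109],
  ],
  gripper=[0.05, 0.05, 0.05, 0.05, 0.05, 0.05, 0.05, 0.05, 0.05, 0.05, 0.05, 0.05, 0.05, 0.05, 0.05],
)

```text
clock: 28.75
ee_pos: [0.5261, -0.0898, 0.2007]
tool_rot: [[-0.987, 0.161, 0.001], [0.161, 0.987, -0.001], [-0.001, -0.001, -1.0]]
contact_force: [-0.5, -0.0, -1.2]
gripper_width: 0.0132
finger_force: 40.5
```

```bash
python3 - <<'E'
from h import *
print(bot.get_state()['ee_pos'])
rel([.5252,-.0897,.105],down(80.9))
E
```

```text
[ 0.5261 -0.0898  0.2007]
off [0.1  0.01 9.57] ang [-0.07  0.07 -0.17] rows 1.9
```

Emit:
send_rows(
  offset=[
    [0.1, 0, 4],
    [0.1, 0, 7],
    [0.1, 0, 9],
    [0.1, 0, 9.6],
    [0.1, 0, 9.6],
    [0.1, 0, 9.6],
  ],
  angular=[
    [0, 0, -0.2],
    [0, 0, -0.2],
    [0, 0, -0.2],
    [0, 0, -0.2],
    [0, 0, -0.2],
    [0, 0, -0.2],
  ],
  gripper=[0.05, 0.05, 0.05, 0.05, 0.05, 0.05],
)

```text
clock: 29.35
ee_pos: [0.5272, -0.0901, 0.1072]
tool_rot: [[-0.988, 0.156, 0.006], [0.156, 0.988, -0.002], [-0.006, -0.001, -1.0]]
contact_force: [-1.0, 0.2, -0.7]
gripper_width: 0.0135
finger_force: 40.5
```

```bash
python3 - <<'E'
from h import *
s=bot.get_state();print(s['ee_pos'],s['contact_force'])
rel([.5252,-.0897,.0865],down(80.9))
E
```

```text
[ 0.5272 -0.0901  0.1072] [-1.0156  0.2003 -0.7137]
off [0.22 0.01 2.07] ang [-0.07  0.36  0.12] rows 0.4
```

Emit:
send_rows(
  offset=[
    [0.15, 0, 0.5],
    [0.15, 0, 0.5],
    [0.15, 0, 0.5],
  ],
  angular=[
    [0, 0.2, 0.1],
    [0, 0.2, 0.1],
    [0, 0.2, 0.1],
  ],
  gripper=[0.05, 0.05, 0.05],
)

```text
clock: 29.65
ee_pos: [0.5252, -0.0898, 0.1018]
tool_rot: [[-0.988, 0.157, 0.002], [0.157, 0.988, -0.002], [-0.002, -0.001, -1.0]]
contact_force: [-0.0, 0.1, -0.6]
gripper_width: 0.0136
finger_force: 40.5
```

```bash
python3 - <<'E'
from h import *
s=bot.get_state();print(s['ee_pos'],s['contact_force'])
rel([.5252,-.0897,.0865],down(80.9))
E
```

```text
[ 0.5252 -0.0898  0.1018] [-0.0272  0.1274 -0.5974]
off [0.   0.01 1.53] ang [-0.07  0.11  0.04] rows 0.3
```

Emit:
send_rows(
  offset=[
    [0, 0, 0.3],
    [0, 0, 0.6],
    [0, 0, 0.8],
    [0, 0, 1.0],
    [0, 0, 1.2],
    [0, 0, 1.35],
    [0, 0, 1.5],
    [0, 0, 1.55],
    [0, 0, 1.55],
  ],
  angular=[
    [0, 0, 0],
    [0, 0, 0],
    [0, 0, 0],
    [0, 0, 0],
    [0, 0, 0],
    [0, 0, 0],
    [0, 0, 0],
    [0, 0, 0],
    [0, 0, 0],
  ],
  gripper=[0.05, 0.05, 0.05, 0.05, 0.05, 0.05, 0.05, 0.05, 0.05],
)

```text
clock: 30.55
ee_pos: [0.525, -0.0898, 0.0862]
tool_rot: [[-0.988, 0.157, 0.001], [0.157, 0.988, -0.001], [-0.002, -0.001, -1.0]]
contact_force: [-1.1, 0.0, 1.5]
gripper_width: 0.0133
finger_force: 40.9
```

Emit:
send_rows(
  offset=[
    [0, 0, 0.1],
    [0, 0, 0.15],
    [0, 0, 0.15],
  ],
  angular=[
    [0, 0, 0],
    [0, 0, 0],
    [0, 0, 0],
  ],
  gripper=[0.05, 0.05, 0.05],
)

```text
clock: 30.85
ee_pos: [0.5252, -0.0898, 0.0861]
tool_rot: [[-0.988, 0.157, 0.002], [0.157, 0.988, -0.002], [-0.003, -0.001, -1.0]]
contact_force: [-4.5, 0.2, 11.2]
gripper_width: 0.0131
finger_force: 42.3
```

Emit:
send_rows(
  offset=[
    [0, 0, 0],
    [0, 0, 0],
    [0, 0, 0],
    [0, 0, -2],
    [0, 0, -5],
    [0, 0, -9],
    [2, 0, -13],
    [4, 0, -14],
    [4, 0, -14],
    [4, 0, -14],
  ],
  angular=[
    [0, 0, 0],
    [0, 0, 0],
    [0, 0, 0],
    [0, 0, 0],
    [0, 0, 0],
    [0, 0, 0],
    [0, 0, 0],
    [0, 0, 0],
    [0, 0, 0],
    [0, 0, 0],
  ],
  gripper=[0.4, 0.4, 0.4, 0.4, 0.4, 0.4, 0.4, 0.6, 0.6, 0.6],
)

```text
clock: 31.85
ee_pos: [0.4855, -0.0833, 0.224]
tool_rot: [[-0.988, 0.157, 0.002], [0.157, 0.988, -0.001], [-0.002, -0.001, -1.0]]
contact_force: [1.5, 0.4, -0.3]
gripper_width: 0.0513
finger_force: 0.0
```

```bash
python3 - <<'E'
from h import *
d=grab('wrist'); save(d,'end.png'); print(bot.get_state()['ee_pos'])
C=cloud(d); x,y,z=C[...,0],C[...,1],C[...,2]
w=(abs(x-.525)<.08)&(abs(y+.09)<.05)
for lo,hi in((.065,.09),(.10,.12)):
    P=C[w&(z>lo)&(z<hi)]
    print(lo,len(P),np.percentile(P[:,2],[5,25,50,75,95]),cv2.minAreaRect((P[:,:2]*1000).astype(np.float32)))
P=C[w&(z>.074)&(z<.085)];A=np.c_[P[:,:2]-P[:,:2].mean(0),np.ones(len(P))];print('tilt',np.linalg.lstsq(A,P[:,2],rcond=None)[0])
Q=C[(abs(x-.55)<.1)&(abs(y-.1)<.1)&(z>.138)&(z<.155)]
print('crank',len(Q),cv2.minEnclosingCircle((Q[:,:2]*1000).astype(np.float32)))
E
```

```text
[ 0.4854 -0.0833  0.2233]
0.065 5496 [0.0777 0.0784 0.0788 0.0793 0.08  ] ((525.3162841796875, -89.60719299316406), (68.0739517211914, 104.58737182617188), 81.06196594238281)
0.1 596 [0.106  0.1081 0.1086 0.1091 0.1098] ((524.8238525390625, -89.97784423828125), (13.267367362976074, 40.409767150878906), 81.08094024658203)
tilt [0.0005 0.001  0.0788]
crank 793 ((496.4137268066406, 111.41421508789062), 11.744272232055664)
```

View pics/end.png

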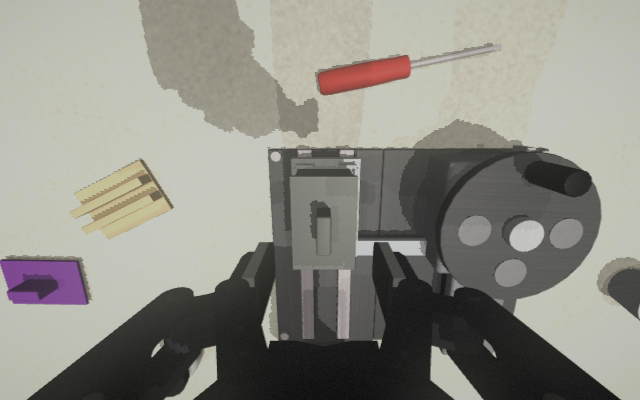

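The lid sits level and fully home at (323,215): its top is 78.8 mm against a rim read at 73.6 mm. The crank is at its pointer and the hand is clear. Handing in.

```bash
python3 -c "
from workcell import finish_job
print(finish_job())"
```

```text
the job is handed in; nothing more can be done
None
```

The job is handed in at about 32 s of the 72 s allowed: the tray is pressed about 10 mm below the rim after one clockwise turn, the crank is back at its pointer within about 1 mm, and the lid was laid down, retaken by its grip and closed fully home in the nest.

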